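# Fit the vial block in the dry-block heater

### The arm

A 6-joint arm with a two-finger parallel gripper is mounted at the origin on a cart in front of the work surface, level with it; the furniture and walls round the work are solid. World frame = base frame: x ahead of the robot, y to its left, z up, the work surface at z = 0. Lengths are in m, angles in rad, forces in N, time in s.
With the tool pointing down it reaches from about 0.225 to 0.875 m from the base axis. Payload 3.4 kg.
Tool frame: the origin (TCP) lies at the very end of the fingers, on their centre line; the grasp point (between the pads) lies 19 mm behind it; z points along the fingers, y is the direction in which the jaws open and shut (so a half turn about z gives the same grasp; the last joint's range is limited). The gripper opens to 85 mm and grips with 20 to 120 N. Pads are 22 mm wide; open, the fingers measure 114 mm over their backs; the gripper's body (76 mm by 85 mm) begins 54 mm behind the grasp point. The pads swing forward as they close: fully open they stand 13 mm farther back than shut.
Start: joints at [-1.363, 0.276, 1.505, -0, 1.361, -0.121], TCP at [0.186, -0.544, 0.231] pointing down, gripper open.
Joint ranges: [-2.89, 2.89], [-0.75, 2.08], [0.22, 2.7], [-1.18, 4.32], [0.11, 2.71], [-2.7, 2.7]. Speed limits (rad/s): [2.57, 2.57, 3.14, 3.14, 3.14, 3.14].

### API

Orientations are given as a unit quaternion [w, x, y, z].
In Python, from rig import telemetry, optics, order gives the robot as it stands.
- The arm moves only by the shell command python3 -m creep 'ROWS' [FORCE]. ROWS is a JSON object of lists of equal length, an entry for each row: "slide": the shift along the world's x, y, z normalised to -1 to 1, where 1 is 0.15 m, a list of three; "twist": the turn, a rotation vector about the world's x, y, z normalised to -1 to 1, where 1 is 360 degrees, a list of three; "fingers": the gripper's target within -1 to 1 (fully open at 1, half-way at 0, shut at -1). A call has 1 to 20 rows; each row is the pose to reach, as a shift and turn from the pose commanded when the call began, turning the shorter way round; what a row does not reach only later rows make up. A row lasts 1/10 s, in which the tool goes at most 50 mm and 8.59 degrees, less where a joint would pass 70% of its speed; a pose out of reach is approached as far as the arm can. A call with a number of a shift or a turn outside -1 to 1 is refused whole. A call with a gripper value outside its range is refused whole. The fingers move at their own pace and stop on an object; FORCE is the grip in N (left out, the last holds). Time passes only in rows, so rows that repeat a pose let the fingers close. It gives the time, the measured TCP pose, the force and the opening at its end, in the units of the state.
- telemetry.get_state(): the state, without advancing time (a new reading comes with each control period).
- optics.get_image(name): name is "scene" or "top" or "wrist"; returns a dict with "img" (480x640x3 uint8, blue, green, red), "depth" (480x640 float32, m along the optical axis (not along the pixel's ray), 0 where there is no reading), "fovy" (degrees; the focal length in pixels is half the picture's height over the tangent of half this angle, whatever the lens; pixels are square), "cx", "cy" (the principal point, pixels), "world_from_camera" (4x4, takes a point from camera to world coordinates). Camera axes: x right, y down, z forward; pixel columns grow to the right and rows downward; lengths in m; the calibration is good to about 2 mm. The wrist camera is an equidistant fisheye: a pixel r from the principal point sees the ray r / f radians off the axis. A picture is of the moment at which its call begins.
- order.sign_off(): hands the job in, once; it reports no verdict.
The state is a dict: "clock": time; "qpos": joint angles; "qd": joint speeds; "effort": joint torques, N m; "position": TCP position; "ee_rot": TCP orientation; "contact_force": force on the tool from outside, world axes, zero at the start; "moment": the same for the moment, N m; "width": finger opening in m.
Only numpy, scipy, OpenCV 4.12 (cv2) and the standard library are available. Lean on these libraries where they do the work, as an engineer would, in place of code of your own. Each camera call takes 0.05 s, during which the arm holds its last target.

### The job

Get the dry-block heater ready for the vials: take the reagent bottle that was left on its blue cover and stand it upright on the bench, then swing the cover right up. Put the vial block (six wide holes, blue grip) into the empty well and press it down fully home, its top flush with the deck, then close the cover again. Leave the other block and the black-capped marker where they are, and never tip the bottle over.

Things in the scene. Friction and masses are not known exactly. Their poses are not given: they have to be found in the camera images.
- heater: Fixed white dry-block heater, deck 72 mm above the bench. Origin: on the bench under its middle, z up; control panel at its own -x, cover hinge at +x. Housing x -74 to +82, y -72 to +72 mm. The cover is a hollow blue hood (124 x 124 mm, flat top 115 mm above the bench, its middle at x = +12 mm) with room inside for the block and its grip. Bench edge at robot x = 0.39 m, laptop from 0.59 m on.
- heater_lid (a joint): Cover hinge, rad: 0 shut, 1.75 at its stop, fully open (leaning a little back past upright). A stiff friction hinge: the cover stays wherever it is left; about 3 N at the knob moves it.
- lid_knob (a point): Centre of the black barrel knob (20 mm diameter, 26 mm long, lying along the hinge direction, so its flat ends can be pinched) that stands 26 mm in front of the cover's front wall on a thin stem; it is 91 mm above the bench and at x = -76 mm of the heater with the cover shut and moves with the cover on an arc about the hinge line.
- lid_hinge (a point): Middle of the cover's hinge line, at x = +76 mm of the heater, 73 mm above the bench; the line runs along the heater's y axis. From there the knob's centre lies 152 mm towards the heater's -x and 18 mm up when the cover is shut; opening carries it up and back.
- well (a point): Centre of the mouth of the heater's empty rectangular well, level with the deck (72 mm up), axes as the heater's. Well 71 mm along x, 61 mm along y. Its floor is a copper contact plate held by stiff friction: a block only laid in stays 6 mm proud; a push of about 6 to 10 N moves plate and block slowly down those 6 mm to a stop, block top flush with the deck, and they stay there.
- vial_block: Loose aluminium heater block, 66 mm (x) x 56 mm (y) x 36 mm high, 0.22 kg, with six wide (16 mm) holes and a blue grip bar on top. Origin: centre of its underside, z up. The grip bar is 36 mm long along x, 12 mm thick along y, and rises from 36 to 64 mm above the underside. The bottom edges are chamfered. It fits the well either way round, its x along the well's x.
- tube_block: The other block, same size, with ten small holes and a black grip bar: not wanted, stays where it is. Origin: centre of its underside.
- bottle: Clear plastic reagent bottle with a red cap, 48 mm diameter, 90 mm tall, 0.13 kg, standing on the shut cover at the start. Origin: centre of its underside, z up.
- marker_0: Loose white felt marker with a black cap, 132 x 16 mm, lying left of the work, not to be moved (the green-capped one is fixed). Origin: centre of its underside. Over it a thin rigid grey cord slants through the air, nearly straight from (0.66, 0.04, 0.04) m through (0.44, 0.18, 0.45) m to (0.28, 0.31, 0.92) m in the robot's frame: keep the arm clear of it.
There are look-alikes about, which are no part of the job. Leave any green or orange look-alike of the bottle alone.

How it is judged:
On the way, in this order (a step that is already met when the one before it is completed fails the run):
1. the bottle stands upright on the bench, let go, the cover still shut (height (world z) of bottle between -0.01 and 0.01 m and angle between bottle's own z axis and vertical below 0.1 rad and contact force between the fingers and bottle below 0.1 N and value of joint heater_lid below 0.15 rad), for 0.2 s.
2. the cover is swung up to 1.35 rad or more (value of joint heater_lid above 1.35 rad), for 0.2 s.
3. the vial block is pressed home in the well, within 1.5 mm of flush (z of vial_block in the frame of well below -0.0345 m and horizontal distance between vial_block and well below 0.006 m and angle between vial_block's own z axis and vertical below 0.04 rad and value of joint heater_lid above 0.5 rad), for 0.2 s.
At the end, for the whole second after the job is handed in: The cover is shut (below 0.05 rad); the vial block sits in the well within 1.5 mm of flush with the deck, centred within 6 mm and level within 0.04 rad; the bottle stands upright (within 0.1 rad) on the bench; both are at rest (value of joint heater_lid below 0.05 rad and z of vial_block in the frame of well below -0.0345 m and horizontal distance between vial_block and well below 0.006 m and angle between vial_block's own z axis and vertical below 0.04 rad and height (world z) of bottle between -0.01 and 0.01 m and angle between bottle's own z axis and vertical below 0.1 rad and linear speed of each of bottle, vial_block below 0.02 m/s); the robot touches nothing.
It fails at once if the bottle is tipped over (angle between bottle's own z axis and vertical above 0.7 rad).
It fails at once if the other block is moved more than 30 mm (distance of tube_block from where it was at the start of the episode above 0.03 m).
It fails at once if the black-capped marker is moved more than 30 mm (distance of marker_0 from where it was at the start of the episode above 0.03 m).
It also fails if it takes over 72 s, if anything falls off the work surface, if the arm or the gripper's body presses on something with over 40 N, if the wrist force passes 120 N, or if a joint passes its speed limit or range.

## Working session

There is one attempt and no reset: what is moved stays moved. The work goes in short steps, Python scripts to look and compute and a shell command to move; the robot and the scene stay as the last step left them, time stands still between calls to the robot, and variables do not carry over. Pictures are saved under pics/ and viewed, and the job is handed in when it is done.

```bash
ls; mkdir -p pics
cat > h.py <<'E'
import numpy as np, cv2
from rig import telemetry, optics, order
def grab(n,tag):
    d=optics.get_image(n); cv2.imwrite(f'pics/{tag}.png',d['img']); np.savez(f'pics/{tag}.npz',**{k:np.array(v) for k,v in d.items()}); return d
def load(tag): return np.load(f'pics/{tag}.npz')
def pt(d,u,v,z=None):
    f=240/np.tan(np.radians(float(d['fovy']))/2); T=d['world_from_camera']
    r=np.array([(u-float(d['cx']))/f,(v-float(d['cy']))/f,1])
    if z is None:
        p=r*float(d['depth'][int(round(v)),int(round(u))])
        return T[:3,:3]@p+T[:3,3]
    w=T[:3,:3]@r; return T[:3,3]+w*(z-T[2,3])/w[2]
def crop(tag,x0,y0,x1,y1,s,out):
    i=cv2.imread(f'pics/{tag}.png')[y0:y1,x0:x1]; cv2.imwrite(f'pics/{out}.png',cv2.resize(i,None,fx=s,fy=s,interpolation=cv2.INTER_CUBIC))
E
python3 - <<'E'
from h import *
for n in ('scene','top','wrist'): 
    d=grab(n,n+'0'); print(n,d['fovy'],d['cx'],d['cy'],np.round(d['world_from_camera'],3).tolist())
print(telemetry.get_state())
E
```

```text
pics
scene 57.45031688585074 317.8508344936431 239.92404451315574 [[-0.688, -0.548, 0.475, -0.05], [-0.725, 0.525, -0.446, 0.274], [-0.005, -0.651, -0.759, 0.953], [0.0, 0.0, 0.0, 1.0]]
top 43.55235978757465 316.3221929383302 234.71658514467836 [[-0.022, -0.988, 0.156, 0.286], [-1.0, 0.023, 0.004, -0.229], [-0.007, -0.156, -0.988, 1.403], [0.0, 0.0, 0.0, 1.0]]
wrist 65.70646984690485 319.1582480781174 239.9480091007438 [[0.323, -0.91, -0.26, 0.252], [-0.946, -0.311, -0.087, -0.522], [-0.002, 0.274, -0.962, 0.375], [0.0, 0.0, 0.0, 1.0]]
{'clock': 0.15, 'qpos': array([-1.36298185e+00,  2.76441655e-01,  1.50584636e+00,  1.89213083e-05,
        1.36070558e+00, -1.20998867e-01]), 'qd': array([-4.27997872e-04, -1.60561969e-03, -2.23117189e-03, -6.25472093e-04,
       -1.07631657e-04, -4.28763022e-05]), 'effort': array([ 9.48336601e-04, -4.17147017e+01, -2.46031576e+01, -2.52916479e-04,
        7.57128582e-03, -5.47362475e-06]), 'position': array([ 0.18559824, -0.54380168,  0.23064143]), 'ee_rot': array([-7.00211260e-04,  9.86515719e-01,  1.63665040e-01, -2.11537672e-05]), 'contact_force': array([ 0.77928408, -0.36196113, -0.06360074]), 'moment': array([-0.01115302, -0.00156649, -0.00371375]), 'width': 0.08569101597215499}
```

View pics/scene0.png

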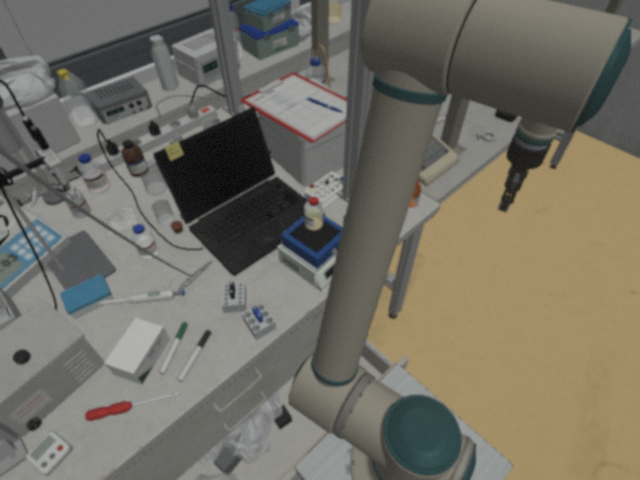

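View pics/top0.png

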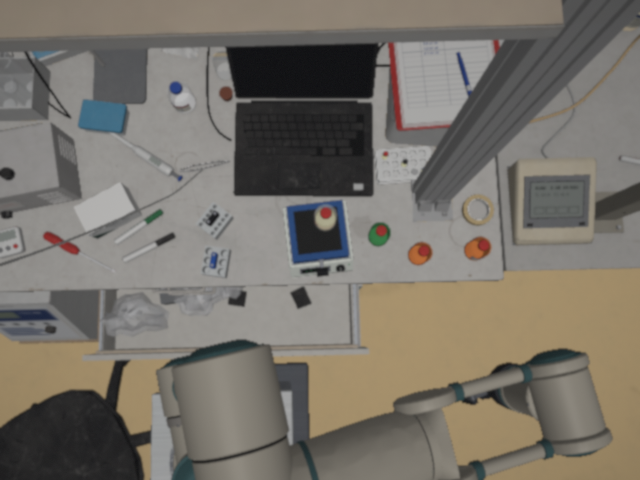

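View pics/wrist0.png

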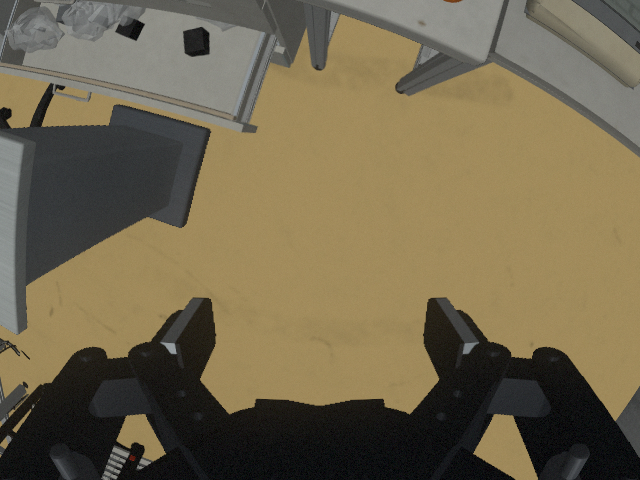

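Top view: the heater is at about (318,235) and the clear bottle with a red cap stands on the blue cover at (325,213). The look-alikes are a green bottle (379,234) and orange bottles (420,253) and (477,247). The blue-grip block is at (215,262), the black-grip block at (213,218). The black-capped marker is at (150,247) and the green-capped one at (138,226).

Run:
```python
from h import *
crop('top0',180,180,390,300,3.8,'c1'); crop('scene0',200,180,360,345,3.5,'c2')
d=load('top0')
for n,u,v in [('bench',250,270),('lidfront',318,250),('lidTL',292,210),('cap',326,212),('blk',207,255),('tub',205,220),('edge',250,284),('free',260,220)]:
    print(n,np.round(pt(d,u,v),3))
```

```text
bench [ 0.427 -0.067 -0.001]
lidfront [ 0.455 -0.227  0.118]
lidTL [ 0.545 -0.173  0.114]
cap [ 0.52  -0.245  0.209]
blk [0.461 0.028 0.034]
tub [0.548 0.038 0.007]
edge [ 0.394 -0.067 -0.   ]
free [ 0.546 -0.091  0.001]
```

View pics/c1.png

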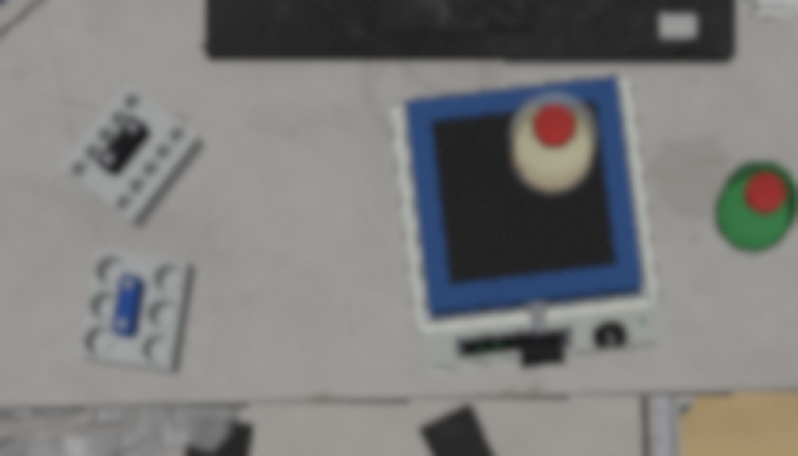

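View pics/c2.png

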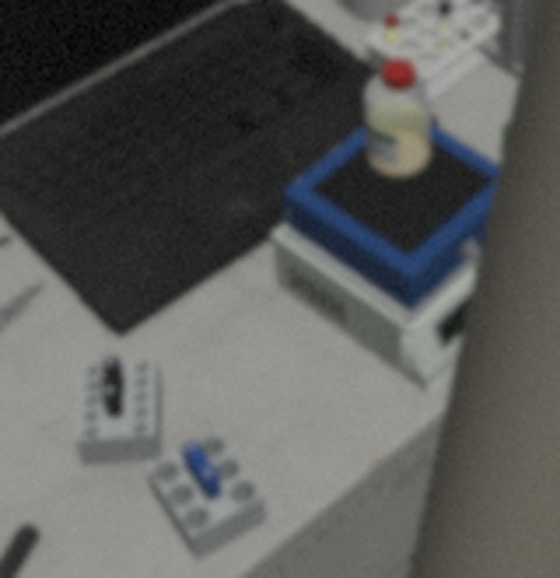

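The close crop confirms the targets: the clear bottle with the red cap at crop (553,140) on the cover, and the vial block with six wide holes and a blue grip at (127,305). Next, the exact poses.

Run:
```python
from h import *
d=load('top0')
C=lambda a,b:(180+(a+.5)/3.8-.5,180+(b+.5)/3.8-.5)
L=[pt(d,*C(*q),z=.115) for q in [(404,102),(617,78),(643,290),(428,317)]]
L=np.array(L);print('lid',np.round(L,3).tolist(),'centre',L.mean(0).round(4))
print([np.linalg.norm(L[i]-L[(i+1)%4]).round(4) for i in range(4)])
ax=(L[0]+L[1]-L[2]-L[3]); print('yaw x',np.degrees(np.arctan2(ax[1],ax[0])))
ay=(L[0]+L[3]-L[1]-L[2]); print('yaw y',np.degrees(np.arctan2(ay[1],ay[0]))-90)
print('knob',pt(d,*C(542,350),z=.095))
B=np.array([pt(d,*C(*q),z=.036) for q in [(103,253),(190,264),(176,371),(85,357)]])
print('vb',B.round(3).tolist(),B.mean(0).round(4),[np.linalg.norm(B[i]-B[(i+1)%4]).round(4) for i in range(4)])
a=B[0]+B[1]-B[2]-B[3];print(np.degrees(np.arctan2(a[1],a[0])))
print('grip',[pt(d,*C(*q),z=.064).round(4) for q in [(128,305),(131,276),(124,334)]])
print('cap',pt(d,*C(553,125)),pt(d,*C(553,125),z=.205))
# cap by depth
dep=d['depth'];P=[]
for v in range(195,235):
  for u in range(310,342):
    p=pt(d,u,v)
    if p[2]>.135:P.append(p)
P=np.array(P);print(len(P),P.mean(0),P[P[:,2]>.19].mean(0),P[P[:,2]>.19].min(0),P[P[:,2]>.19].max(0), P.min(0),P.max(0))
```

```text
lid [[0.553, -0.159, 0.115], [0.564, -0.282, 0.115], [0.441, -0.294, 0.115], [0.429, -0.171, 0.115]] centre [ 0.4969 -0.2267  0.115 ]
[np.float64(0.1235), np.float64(0.1238), np.float64(0.123), np.float64(0.1252)]
yaw x 5.297008897952297
yaw y 5.529843579387915
knob [ 0.41027804 -0.23557233  0.095     ]
vb [[0.481, 0.028, 0.036], [0.473, -0.024, 0.036], [0.408, -0.016, 0.036], [0.418, 0.039, 0.036]] [0.445  0.0067 0.036 ] [np.float64(0.0533), np.float64(0.0651), np.float64(0.0556), np.float64(0.0637)]
-8.41362060167233
grip [array([0.4455, 0.0081, 0.064 ]), array([0.4627, 0.0064, 0.064 ]), array([0.4284, 0.0104, 0.064 ])]
cap [ 0.51957472 -0.2437542   0.20815191] [ 0.52019093 -0.24379273  0.205     ]
483 [ 0.51359811 -0.24350696  0.19907121] [ 0.5131032  -0.24362805  0.23578682] [ 0.28597205 -0.262052    0.19005903] [ 0.53890221 -0.22900337  1.40300928] [ 0.28597205 -0.26674771  0.13649802] [ 0.54370342 -0.22040035  1.40300928]
```

Run:
```python
from h import *
d=load('top0')
for n,u,v in [('post base',430,215),('post',480,120),('post top',530,60),('shelf',300,20),('scr top',300,50),('scr base',300,95),('rack',400,165),('green',379,230),('scr bot',300,99),('hinge',314,203)]:
    print(n,np.round(pt(d,u,v),3))
s=load('scene0')
# bottle in scene: cap top crop c2 (398,70), base centre (398,170)
S=lambda a,b:(200+(a+.5)/3.5-.5,180+(b+.5)/3.5-.5)
print('cap scene',pt(s,*S(398,66),z=.205),'grip',pt(s,*S(190,448),z=.064),pt(s,*S(212,490),z=.064))
```

```text
post base [ 0.546 -0.493  0.012]
post [ 0.574 -0.462  0.586]
post top [ 0.576 -0.469  0.773]
shelf [ 0.561 -0.217  0.901]
scr top [ 0.89  -0.198  0.17 ]
scr base [ 0.843 -0.193  0.029]
rack [ 0.662 -0.424  0.038]
green [ 0.5   -0.363  0.094]
scr bot [ 0.845 -0.192  0.   ]
hinge [ 0.559 -0.221  0.116]
cap scene [ 0.52245479 -0.24890826  0.205     ] grip [0.45762533 0.00673518 0.064     ] [0.42199728 0.01623081 0.064     ]
```

```bash
python3 -m creep '{"slide":[[0.2,0.2,0.2],[0.4,0.4,0.4],[0.6,0.6,0.5],[0.8,0.8,0.5],[0.9,1,0.5],[0.9,1,0.5]],"twist":[[0,0,0],[0,0,-0.01],[0,0,-0.02],[0,0,-0.03],[0,0,-0.037],[0,0,-0.037]],"fingers":[1,1,1,1,1,1]}' 30
```

```text
clock: 0.75
position: [0.3223, -0.3903, 0.3066]
ee_rot: [-0.001, 0.999, 0.05, 0.001]
contact_force: [0.7, -0.2, 0.8]
width: 0.0853
```

```bash
python3 -m creep '{"slide":[[0.3,0.3,0],[0.6,0.6,0],[0.8,0.8,0],[1,0.97,0],[1,0.97,0],[1,0.97,0]],"twist":[[0,0,0],[0,0,0],[0,0,0],[0,0,0],[0,0,0],[0,0,0]],"fingers":[1,1,1,1,1,1]}'
python3 - <<'E'
from h import *
d=grab('wrist','w1');print(telemetry.get_state()['position'],telemetry.get_state()['ee_rot'])
E
```

```text
clock: 1.35
position: [0.4714, -0.2482, 0.3057]
ee_rot: [-0.0, 0.999, 0.05, -0.001]
contact_force: [-0.3, 0.1, -0.5]
width: 0.0855
[ 0.47039636 -0.24919845  0.30585864] [ 3.02520201e-04  9.98811240e-01  4.87377222e-02 -8.06640770e-04]
```

View pics/w1.png

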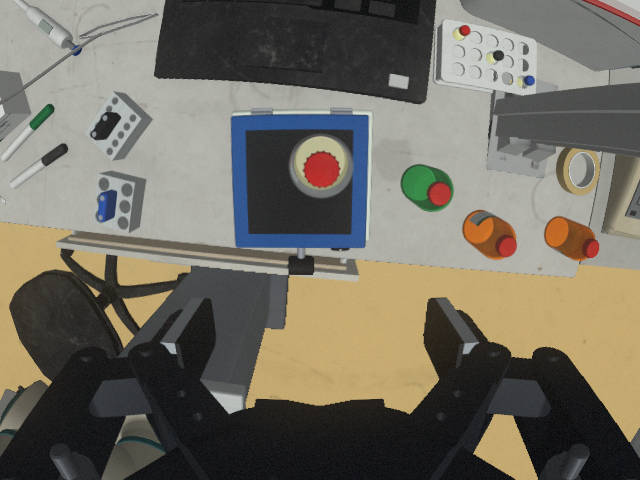

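The wrist view shows the bottle cap at (321,170), the knob at (301,265), the lid corners at (245,116), (369,114), (365,246) and (235,247), and the blue grip at (107,207).

```bash
cat >> h.py <<'E'
def wray(d,u,v):
    f=240/np.tan(np.radians(float(d['fovy']))/2)
    a=u-float(d['cx']);b=v-float(d['cy']);r=np.hypot(a,b);th=r/f
    s=np.sin(th)/r if r>0 else 1/f
    return np.array([a*s,b*s,np.cos(th)])
def wpt(d,u,v,z=None):
    T=d['world_from_camera'];r=wray(d,u,v)
    if z is None:
        return T[:3,3]+T[:3,:3]@(r/r[2]*float(d['depth'][int(round(v)),int(round(u))]))
    w=T[:3,:3]@r;return T[:3,3]+w*(z-T[2,3])/w[2]
E
python3 - <<'E'
from h import *
crop('w1',210,90,400,290,3,'c3');crop('w1',70,80,170,250,3.5,'c4')
d=load('w1')
print('cap',wpt(d,321,170),wpt(d,321,170,.205),'knob',wpt(d,301,265),wpt(d,301,265,.1))
E
```

```text
cap [ 0.51913666 -0.2450411   0.20729388] [ 0.51892895 -0.24507101  0.205     ] knob [ 0.41393254 -0.23602885  0.10129723] [ 0.41345917 -0.23600707  0.1       ]
```

View pics/c3.png

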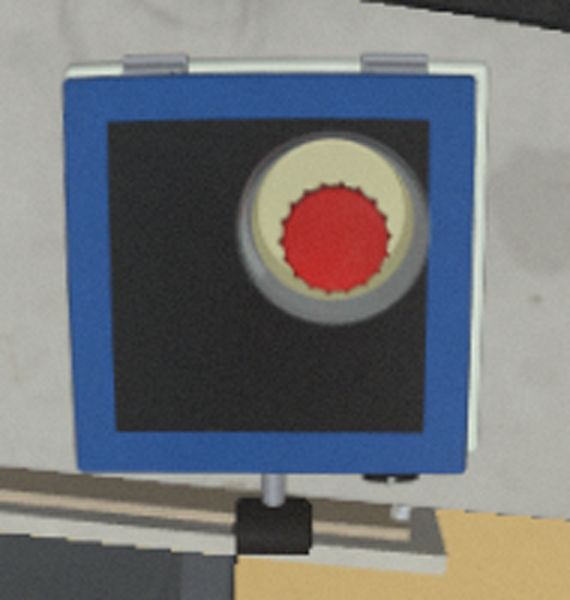

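View pics/c4.png

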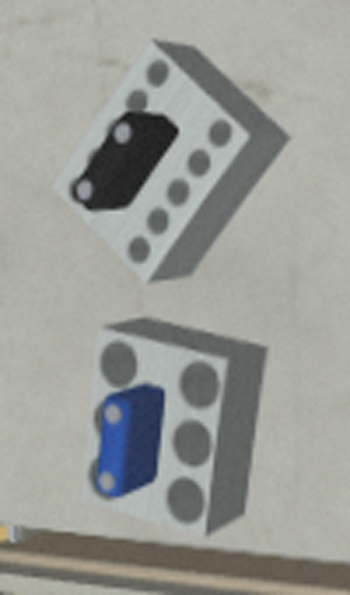

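Run:
```python
from h import *
d=load('w1')
C=lambda a,b:(210+(a+.5)/3-.5,90+(b+.5)/3-.5)
L=np.array([wpt(d,*C(*q),.115) for q in [(66,75),(475,74),(466,472),(78,472)]])
print(L.round(4).tolist(),L.mean(0).round(4),[np.linalg.norm(L[i]-L[(i+1)%4]).round(4) for i in range(4)])
a=L[0]+L[1]-L[2]-L[3];b=L[0]+L[3]-L[1]-L[2]
print(np.degrees(np.arctan2(a[1],a[0])),np.degrees(np.arctan2(b[1],b[0]))-90)
print('knob ends',wpt(d,*C(238,527),.091),wpt(d,*C(311,527),.091))
C=lambda a,b:(70+(a+.5)/3.5-.5,80+(b+.5)/3.5-.5)
g=[wpt(d,*C(*q),.064) for q in [(112,412),(106,480)]];print('screws',g)
a=g[0]-g[1];print(np.degrees(np.arctan2(a[1],a[0])),(g[0]+g[1])/2)
B=np.array([wpt(d,*C(*q),.036) for q in [(229,357),(207,535)]]);print(B)
```

```text
[[0.5546, -0.1609, 0.115], [0.5656, -0.2828, 0.115], [0.4429, -0.295, 0.115], [0.4305, -0.1721, 0.115]] [ 0.4984 -0.2277  0.115 ] [np.float64(0.1224), np.float64(0.1233), np.float64(0.1235), np.float64(0.1245)]
5.408343989755849 5.453524807850712
knob ends [ 0.40854191 -0.22358405  0.091     ] [ 0.41109303 -0.24849069  0.091     ]
screws [array([0.45755747, 0.00932162, 0.064     ]), array([0.4335496 , 0.01294761, 0.064     ])]
-8.588644613235573 [0.44555354 0.01113461 0.064     ]
[[ 0.47405087 -0.02329478  0.036     ]
 [ 0.40874846 -0.01278762  0.036     ]]
```

```bash
python3 -m creep '{"slide":[[0.15,0.01,0],[0.32,0.025,0],[0.325,0.027,0],[0.325,0.027,-0.1],[0.325,0.027,-0.3],[0.325,0.027,-0.5],[0.325,0.027,-0.6],[0.325,0.027,-0.6]],"twist":[[0,0,0],[0,0,0],[0,0,0],[0,0,0],[0,0,0],[0,0,0],[0,0,0],[0,0,0]],"fingers":[1,1,1,1,1,1,1,1]}'
python3 - <<'E'
from h import *
d=grab('wrist','w2');print(telemetry.get_state()['position'],telemetry.get_state()['ee_rot'])
E
```

```text
clock: 2.2
position: [0.5161, -0.2453, 0.2138]
ee_rot: [-0.001, 0.999, 0.047, -0.003]
contact_force: [0.6, 1.1, 0.4]
width: 0.0858
[ 0.51743682 -0.24577736  0.21556772] [-4.08711237e-04  9.98886842e-01  4.71476304e-02 -1.41786012e-03]
```

View pics/w2.png

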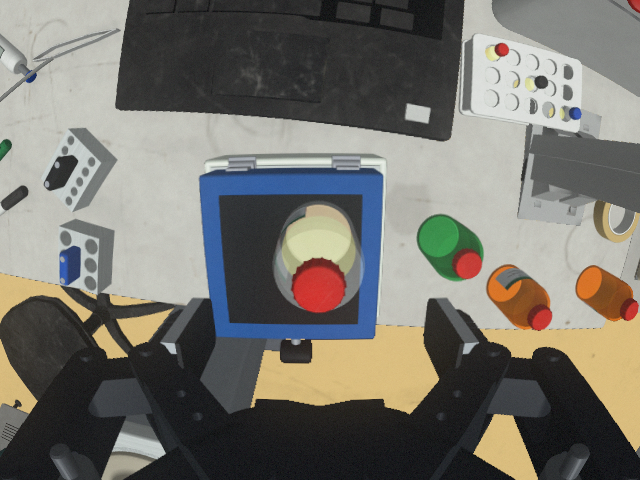

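The bottle is centred between the pads, cap at (319,286). Descend and grip.

```bash
python3 -m creep '{"slide":[[0.01,0,-0.15],[0.01,0,-0.3],[0.01,0,-0.42],[0.01,0,-0.483],[0.01,0,-0.483],[0.01,0,-0.483],[0.01,0,-0.483],[0.01,0,-0.483],[0.01,0,-0.483],[0.01,0,-0.483],[0.01,0,-0.483],[0.01,0,-0.483],[0.01,0,-0.483]],"twist":[[0,0,0],[0,0,0],[0,0,0],[0,0,0],[0,0,0],[0,0,0],[0,0,0],[0,0,0],[0,0,0],[0,0,0],[0,0,0],[0,0,0],[0,0,0]],"fingers":[1,1,1,1,1,-0.3,-0.3,-0.3,-0.3,-0.3,-0.3,-0.3,-0.3]}' 25
```

```text
clock: 3.55
position: [0.5215, -0.245, 0.1453]
ee_rot: [0.001, 0.999, 0.048, 0.001]
contact_force: [-1.0, -0.3, 6.6]
width: 0.046
```

```bash
python3 -m creep '{"slide":[[0,0,0],[0,0,0.05],[0,0,0.15],[0,0,0.3],[0,0,0.4],[0,0,0.4],[0,0,0.4]],"twist":[[0,0,0],[0,0,0],[0,0,0],[0,0,0],[0,0,0],[0,0,0],[0,0,0]],"fingers":[-0.3,-0.3,-0.3,-0.3,-0.3,-0.3,-0.3]}'
python3 - <<'E'
from h import *
d=grab('wrist','w3');grab('scene','s3');crop('s3',220,140,380,290,4,'s3c');s=telemetry.get_state();print(s['position'],s['contact_force'],s['width'])
E
```

```text
clock: 4.25
position: [0.5207, -0.2445, 0.2036]
ee_rot: [-0.0, 0.999, 0.048, -0.0]
contact_force: [0.6, 0.6, -0.9]
width: 0.0457
[ 0.52018993 -0.24420419  0.20264088] [ 0.52723661  0.62790594 -1.43344883] 0.04605287855036203
```

View pics/w3.png

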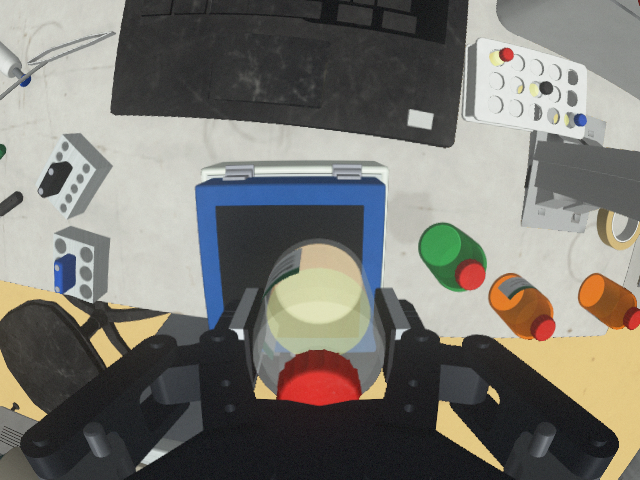

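View pics/s3c.png

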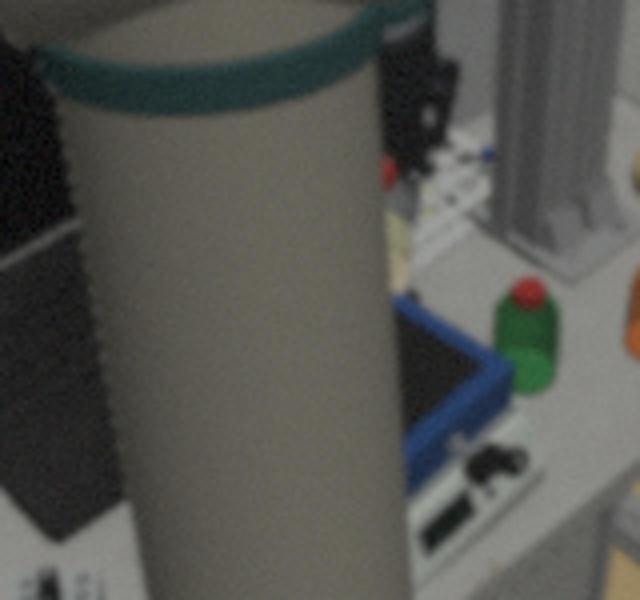

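```bash
python3 -m creep '{"slide":[[0,0.1,0],[0,0.3,0],[0,0.5,0],[0,0.7,0],[0,0.9,0],[0,1,0],[0,1,-0.1],[0,1,-0.3],[0,1,-0.5],[0,1,-0.7],[0,1,-0.8],[0,1,-0.8],[0,1,-0.8]],"twist":[[0,0,0],[0,0,0],[0,0,0],[0,0,0],[0,0,0],[0,0,0],[0,0,0],[0,0,0],[0,0,0],[0,0,0],[0,0,0],[0,0,0],[0,0,0]],"fingers":[-0.3,-0.3,-0.3,-0.3,-0.3,-0.3,-0.3,-0.3,-0.3,-0.3,-0.3,-0.3,-0.3]}'
python3 - <<'E'
from h import *
d=grab('top','t4');crop('t4',180,160,400,300,3.6,'t4c');grab('scene','s4');crop('s4',180,140,340,290,4,'s4c');s=telemetry.get_state();print(s['position'],s['contact_force'],s['width'])
E
```

```text
clock: 5.65
position: [0.5211, -0.0947, 0.0839]
ee_rot: [0.0, 0.999, 0.048, -0.0]
contact_force: [0.9, -0.5, -0.7]
width: 0.046
[ 0.52190971 -0.09499148  0.08497195] [ 0.0313144  -0.03412759 -0.54808479] 0.04593699630612726
```

View pics/t4c.png

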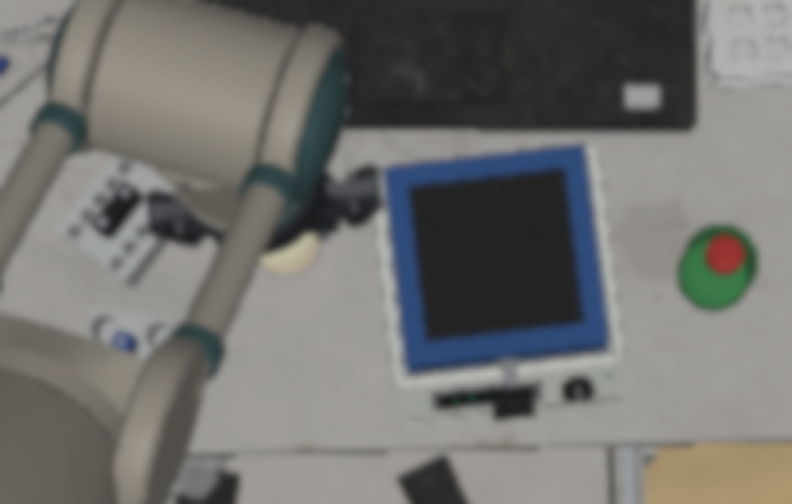

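View pics/s4c.png

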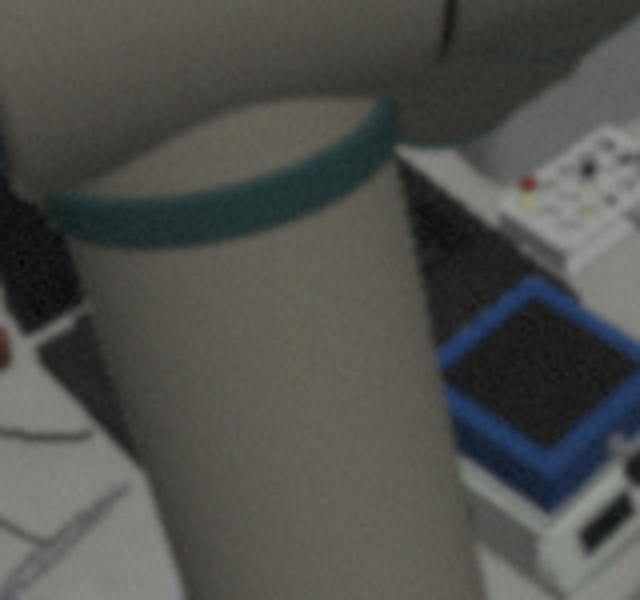

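```bash
python3 -m creep '{"slide":[[0,0.067,0],[0,0.067,-0.1],[0,0.067,-0.2],[0,0.067,-0.28],[0,0.067,-0.33],[0,0.067,-0.35],[0,0.067,-0.36],[0,0.067,-0.365],[0,0.067,-0.365],[0,0.067,-0.365]],"twist":[[0,0,0],[0,0,0],[0,0,0],[0,0,0],[0,0,0],[0,0,0],[0,0,0],[0,0,0],[0,0,0],[0,0,0]],"fingers":[-0.3,-0.3,-0.3,-0.3,-0.3,-0.3,-0.3,-0.3,-0.3,-0.3]}'
```

```text
clock: 6.75
position: [0.5209, -0.0844, 0.0304]
ee_rot: [-0.0, 0.999, 0.048, 0.0]
contact_force: [-2.9, 1.2, 5.1]
width: 0.0455
```

```bash
python3 -m creep '{"slide":[[0,0,0],[0,0,0],[0,0,0]],"twist":[[0,0,0],[0,0,0],[0,0,0]],"fingers":[-0.3,-0.3,-0.3]}'
python3 - <<'E'
from h import *
d=grab('wrist','w5');s=telemetry.get_state();print(s['position'],s['contact_force'],s['width'])
E
```

```text
clock: 7.05
position: [0.5209, -0.0844, 0.0303]
ee_rot: [-0.0, 0.999, 0.048, 0.0]
contact_force: [-1.7, 0.9, 6.2]
width: 0.0458
[ 0.5208681  -0.08443602  0.03037231] [-2.20457055 -0.01475837  5.44636808] 0.045908431530324145
```

View pics/w5.png

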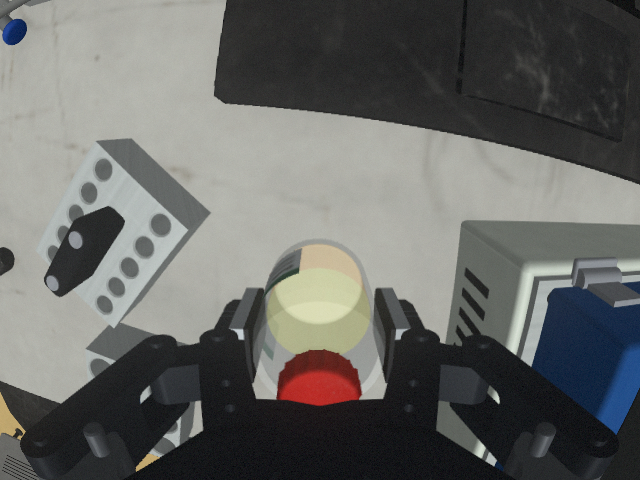

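The bottle is on the bench: there is a steady reaction of about 6 N and it looks upright (cap at (319,375)). Release it and rise straight up.

```bash
python3 -m creep '{"slide":[[0,0,0],[0,0,0],[0,0,0],[0,0,0],[0,0,0],[0,0,0],[0,0,0],[0,0,0.1],[0,0,0.25],[0,0,0.45],[0,0,0.7],[0,0,0.95],[0,0,1],[0,0,1]],"twist":[[0,0,0],[0,0,0],[0,0,0],[0,0,0],[0,0,0],[0,0,0],[0,0,0],[0,0,0],[0,0,0],[0,0,0],[0,0,0],[0,0,0],[0,0,0],[0,0,0]],"fingers":[0.2,0.5,0.5,0.5,0.5,0.5,0.5,0.5,0.5,0.5,0.5,0.5,0.5,0.5]}'
python3 - <<'E'
from h import *
d=grab('wrist','w6');s=telemetry.get_state();print(s['position'],s['contact_force'],s['width'])
E
```

```text
clock: 8.5
position: [0.5218, -0.0849, 0.1807]
ee_rot: [0.001, 0.999, 0.048, 0.002]
contact_force: [-0.7, -0.2, -0.6]
width: 0.0642
[ 0.52070658 -0.08455636  0.17902894] [-0.5514363  -0.75936665 -0.4993253 ] 0.064125162935068
```

View pics/w6.png

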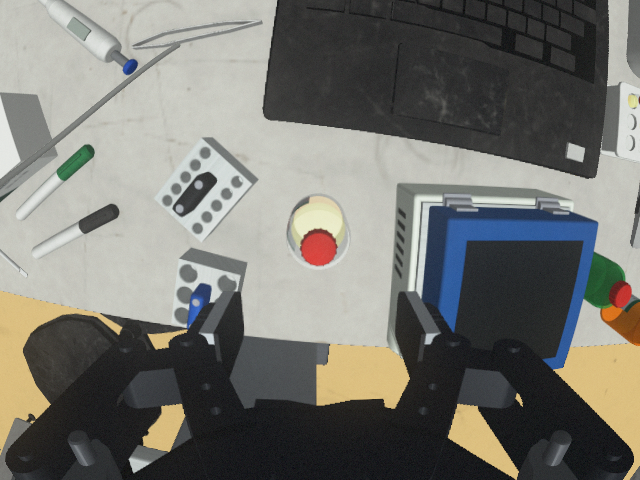

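```bash
python3 -m creep '{"slide":[[-0.1,-0.1,0.1],[-0.25,-0.35,0.1],[-0.4,-0.6,0.1],[-0.6,-0.85,0.1],[-0.74,-1,0.1],[-0.74,-1,0.1],[-0.74,-1,0.0],[-0.74,-1,-0.1],[-0.74,-1,-0.2],[-0.74,-1,-0.2],[-0.74,-1,-0.2]],"twist":[[0,0,0],[0,0,0],[0,0,0],[0,0,0],[0,0,0],[0,0,0],[0,0,0],[0,0,0],[0,0,0],[0,0,0],[0,0,0]],"fingers":[0.3,0.3,0.3,0.3,0.3,0.3,0.3,0.3,0.3,0.3,0.3]}'
python3 - <<'E'
from h import *
d=grab('wrist','w7');s=telemetry.get_state();print(s['position'],s['contact_force'],s['width'])
E
```

```text
clock: 9.65
position: [0.4098, -0.2337, 0.1482]
ee_rot: [-0.001, 0.999, 0.048, -0.001]
contact_force: [-0.2, -0.0, -0.2]
width: 0.0556
[ 0.41021007 -0.23417479  0.14885415] [ 0.79683301 -0.02420827 -0.31469427] 0.0552655379475476
```

View pics/w7.png

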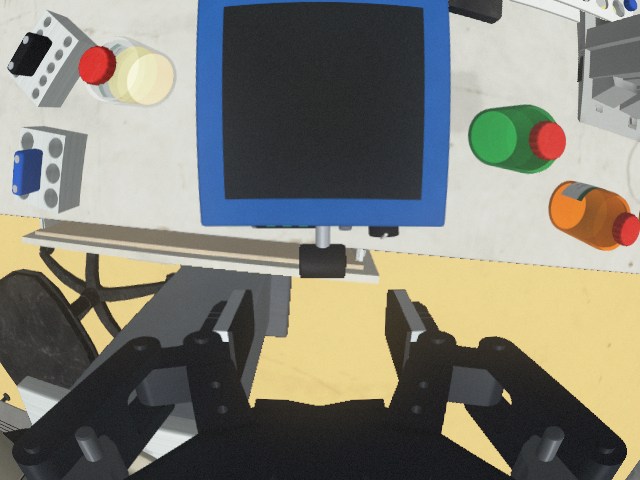

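The knob at (323,262) lies between the jaws, about 1.5 mm to the right. Lower and pinch.

```bash
python3 -m creep '{"slide":[[0,-0.01,-0.1],[0,-0.01,-0.25],[0,-0.01,-0.4],[0,-0.01,-0.455],[0,-0.01,-0.455],[0,-0.01,-0.455],[0,-0.01,-0.455],[0,-0.01,-0.455],[0,-0.01,-0.455],[0,-0.01,-0.455],[0,-0.01,-0.455]],"twist":[[0,0,0],[0,0,0],[0,0,0],[0,0,0],[0,0,0],[0,0,0],[0,0,0],[0,0,0],[0,0,0],[0,0,0],[0,0,0]],"fingers":[0.3,0.3,0.3,0.3,0.3,-0.6,-0.6,-0.6,-0.6,-0.6,-0.6]}' 40
python3 - <<'E'
from h import *
d=grab('wrist','w8');s=telemetry.get_state();print(s['position'],s['contact_force'],s['width'])
E
```

```text
clock: 10.8
position: [0.4106, -0.2352, 0.0823]
ee_rot: [-0.001, 0.999, 0.048, 0.001]
contact_force: [0.2, 4.4, 6.0]
width: 0.0251
[ 0.4106281  -0.23524016  0.08229084] [0.93874205 4.79885951 5.56132258] 0.02509208783535801
```

View pics/w8.png

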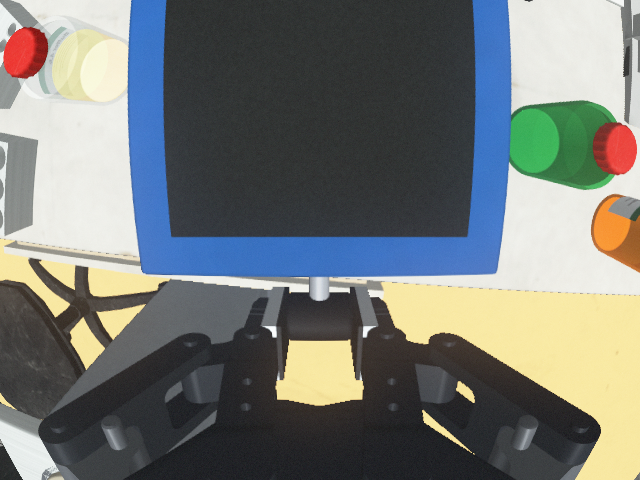

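Run:
```python
import numpy as np
f=np.radians(6.75);R=153.06
def p(t):
    t=np.radians(t);return np.array([-R*np.cos(t+f)+152,R*np.sin(t+f)-18])
for a,b,c in [(0,60,5),(60,95,5)]:
    o=p(a)
    for t in range(a+c,b+1,c):
        h,z=p(t)-o;print(t,np.round([h*.9955/150,h*.0946/150,z/150],3))
```

```text
5 [0.014 0.001 0.088]
10 [0.036 0.003 0.174]
15 [0.065 0.006 0.258]
20 [0.102 0.01  0.339]
25 [0.145 0.014 0.417]
30 [0.195 0.019 0.491]
35 [0.251 0.024 0.56 ]
40 [0.313 0.03  0.623]
45 [0.38  0.036 0.681]
50 [0.452 0.043 0.733]
55 [0.528 0.05  0.779]
60 [0.608 0.058 0.818]
65 [0.083 0.008 0.032]
70 [0.168 0.016 0.056]
75 [0.255 0.024 0.072]
80 [0.343 0.033 0.081]
85 [0.432 0.041 0.082]
90 [0.52  0.049 0.076]
95 [0.608 0.058 0.061]
```

```bash
python3 -m creep '{"slide":[[0.014,0.001,0.088],[0.036,0.003,0.174],[0.065,0.006,0.258],[0.102,0.01,0.339],[0.145,0.014,0.417],[0.195,0.019,0.491],[0.251,0.024,0.56],[0.313,0.03,0.623],[0.38,0.036,0.681],[0.452,0.043,0.733],[0.528,0.05,0.779],[0.608,0.058,0.818],[0.608,0.058,0.818]],"twist":[[0,0,0],[0,0,0],[0,0,0],[0,0,0],[0,0,0],[0,0,0],[0,0,0],[0,0,0],[0,0,0],[0,0,0],[0,0,0],[0,0,0],[0,0,0]],"fingers":[-0.6,-0.6,-0.6,-0.6,-0.6,-0.6,-0.6,-0.6,-0.6,-0.6,-0.6,-0.6,-0.6]}'
python3 - <<'E'
from h import *
d=grab('wrist','w9');s=telemetry.get_state();print(s['position'],s['contact_force'],s['width'])
E
```

```text
clock: 12.15
position: [0.5015, -0.2265, 0.2039]
ee_rot: [-0.001, 0.999, 0.049, -0.0]
contact_force: [-0.9, 2.2, -2.0]
width: 0.025
[ 0.5010419 -0.2265683  0.2037197] [ 0.26960157  4.29986467 -2.88610086] 0.025241864938996175
```

View pics/w9.png

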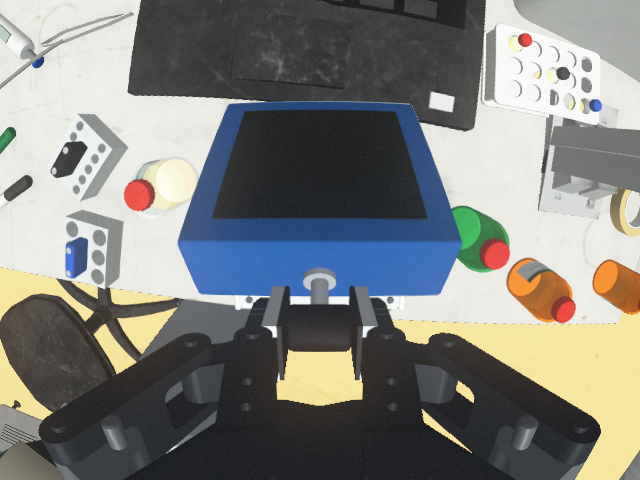

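The cover follows, now at roughly 60°, with the knob still pinched at (320,325). Continue to 95°.

```bash
python3 -m creep '{"slide":[[0.083,0.008,0.032],[0.168,0.016,0.056],[0.255,0.024,0.072],[0.343,0.033,0.081],[0.432,0.041,0.082],[0.52,0.049,0.076],[0.608,0.058,0.061],[0.608,0.058,0.061],[0.608,0.058,0.061],[0.608,0.058,0.061]],"twist":[[0,0,0],[0,0,0],[0,0,0],[0,0,0],[0,0,0],[0,0,0],[0,0,0],[0,0,0],[0,0,0],[0,0,0]],"fingers":[-0.6,-0.6,-0.6,-0.6,-0.6,-0.6,-0.6,-0.6,-0.6,-0.6]}'
python3 - <<'E'
from h import *
d=grab('wrist','w10');d=grab('top','t10');crop('t10',180,100,420,280,3.3,'t10c');s=telemetry.get_state();print(s['position'],s['contact_force'],s['width'])
E
```

```text
clock: 13.2
position: [0.5937, -0.2178, 0.2139]
ee_rot: [-0.0, 0.999, 0.048, 0.002]
contact_force: [-0.0, 5.4, 2.5]
width: 0.0247
[ 0.59353817 -0.21778586  0.21395806] [-0.07127774  5.10528917  1.30782547] 0.02487357030524161
```

View pics/w10.png

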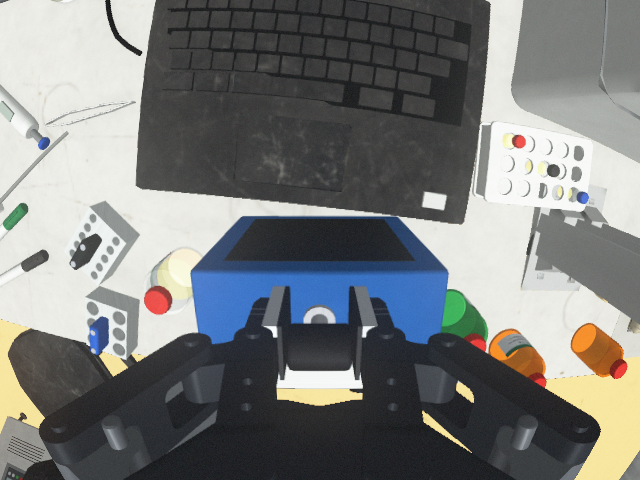

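View pics/t10c.png

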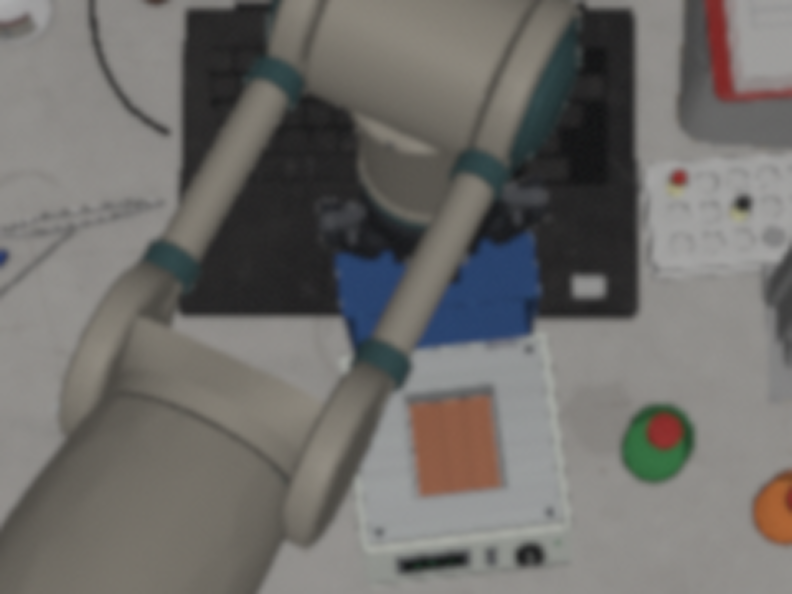

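The cover is open to about 95°, and the copper well floor shows at crop (456,443). Release, rise and back off.

```bash
python3 -m creep '{"slide":[[0,0,0],[0,0,0],[0,0,0],[0,0,0],[0,0,0],[0,0,0.15],[0,0,0.3],[0,0,0.5],[-0.2,0,0.6],[-0.5,0,0.65],[-0.8,0,0.65],[-1,-0.05,0.65],[-1,-0.05,0.65],[-1,-0.05,0.65]],"twist":[[0,0,0],[0,0,0],[0,0,0],[0,0,0],[0,0,0],[0,0,0],[0,0,0],[0,0,0],[0,0,0],[0,0,0],[0,0,0],[0,0,0],[0,0,0],[0,0,0]],"fingers":[0.3,0.3,0.3,0.3,0.3,0.3,0.3,0.3,0.3,0.3,0.3,0.3,0.3,0.3]}'
python3 - <<'E'
from h import *
d=grab('wrist','w11');s=telemetry.get_state();print(s['position'],s['contact_force'],s['width']);crop('w11',220,180,420,330,4,'w11c')
E
```

```text
clock: 14.7
position: [0.4424, -0.2266, 0.3108]
ee_rot: [0.0, 0.999, 0.048, 0.001]
contact_force: [-0.3, -0.5, -0.2]
width: 0.0554
[ 0.443049   -0.22650699  0.31052643] [ 0.80993122  0.05932283 -0.13980176] 0.05546892598408705
```

View pics/w11.png

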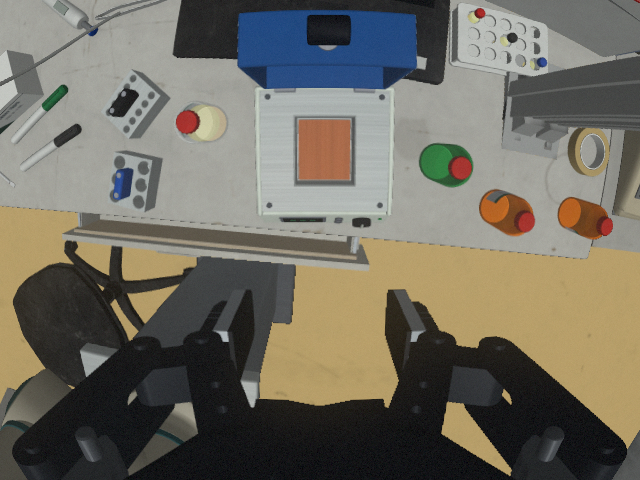

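Run:
```python
from h import *
crop('w11',240,80,410,220,4.6,'w11c');crop('w11',90,130,180,220,6,'w11d')
```

```text
(no output)
```

View pics/w11c.png

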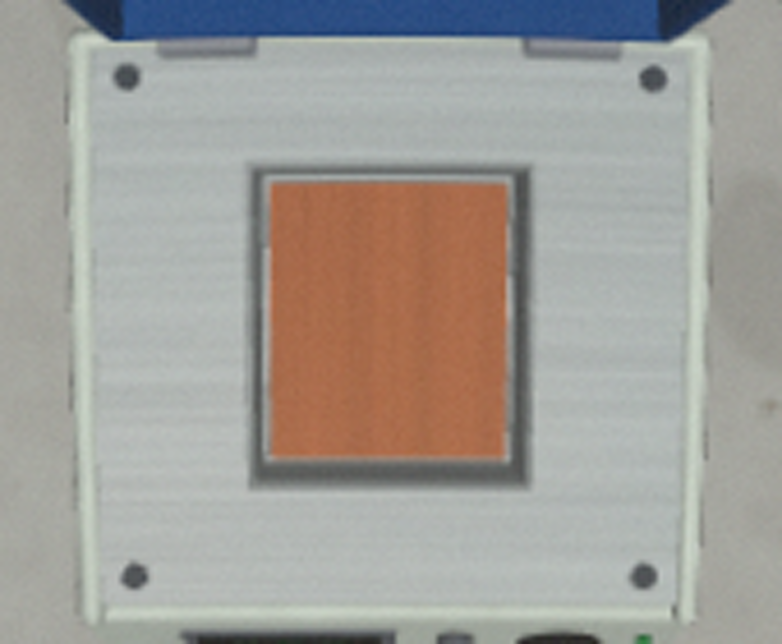

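View pics/w11d.png

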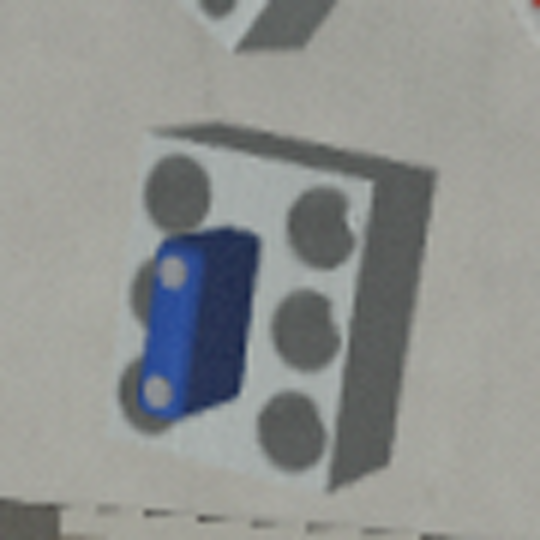

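Run:
```python
from h import *
d=load('w11')
C=lambda a,b:(240+(a+.5)/4.6-.5,80+(b+.5)/4.6-.5)
def quad(Q,C,z):
    L=np.array([wpt(d,*C(*q),z) for q in Q])
    a=L[0]+L[1]-L[2]-L[3];b=L[0]+L[3]-L[1]-L[2]
    print(L.mean(0).round(4),[np.linalg.norm(L[i]-L[(i+1)%4]).round(4) for i in range(4)],np.degrees(np.arctan2(a[1],a[0])),np.degrees(np.arctan2(b[1],b[0]))-90)
quad([(250,166),(530,166),(530,488),(250,488)],C,.072)
quad([(127,77),(653,78),(643,577),(134,577)],C,.072)
C=lambda a,b:(90+(a+.5)/6-.5,130+(b+.5)/6-.5)
quad([(152,133),(373,183),(328,490),(110,435)],C,.036)
g=[wpt(d,*C(*q),.064) for q in [(174,271),(157,392)]];a=g[0]-g[1];print((g[0]+g[1])/2,np.degrees(np.arctan2(a[1],a[0])),np.linalg.norm(a))
```

```text
[ 0.4984 -0.2271  0.072 ] [np.float64(0.0618), np.float64(0.0727), np.float64(0.0632), np.float64(0.0726)] 5.541209106892027 5.5760890714514915
[ 0.4987 -0.227   0.072 ] [np.float64(0.1165), np.float64(0.1138), np.float64(0.1167), np.float64(0.1137)] 5.363156601747146 5.520173848207449
[0.4458 0.0097 0.036 ] [np.float64(0.0542), np.float64(0.0646), np.float64(0.0552), np.float64(0.0656)] -9.330211052954558 -9.090847004052591
[0.44549344 0.01089651 0.064     ] -9.997225856449168 0.0245265672874901
```

```bash
python3 -m creep '{"slide":[[0,0.1,0],[0,0.3,0],[0,0.5,0],[0,0.7,0],[0,0.9,0],[0,1,0],[0,1,0]],"twist":[[0,0,0],[0,0,-0.01],[0,0,-0.02],[0,0,-0.03],[0,0,-0.04],[0,0,-0.04],[0,0,-0.04]],"fingers":[0.3,0.3,0.3,0.3,0.3,0.3,0.3]}'
python3 -m creep '{"slide":[[0,0.15,0],[0,0.35,-0.1],[0,0.5,-0.3],[0,0.58,-0.5],[0.01,0.58,-0.7],[0.01,0.58,-0.8],[0.01,0.58,-0.8],[0.01,0.58,-0.8]],"twist":[[0,0,0],[0,0,0],[0,0,0],[0,0,0],[0,0,0],[0,0,0],[0,0,0],[0,0,0]],"fingers":[0.3,0.3,0.3,0.3,0.3,0.3,0.3,0.3]}'
python3 - <<'E'
from h import *
d=grab('wrist','w12');s=telemetry.get_state();print(s['position'],s['ee_rot'],s['contact_force'],s['width'])
E
```

```text
clock: 15.45
position: [0.4427, -0.0733, 0.3101]
ee_rot: [-0.001, 0.997, -0.075, -0.0]
contact_force: [-0.1, -0.5, 0.8]
width: 0.0553
clock: 16.25
position: [0.4445, 0.0106, 0.1904]
ee_rot: [0.0, 0.997, -0.077, -0.0]
contact_force: [-0.7, -0.8, 0.9]
width: 0.0556
[0.44491185 0.01050849 0.19098195] [ 1.37142755e-04  9.96994466e-01 -7.74692549e-02  7.28002155e-04] [-0.15043757 -0.61284722  0.22315007] 0.055506039733056615
```

View pics/w12.png

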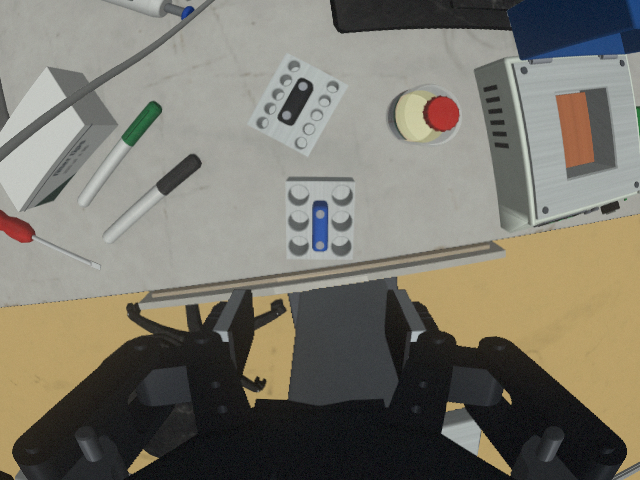

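Run:
```python
from h import *
d=load('w12')
print(wpt(d,320,226,.064),wpt(d,320,212),wpt(d,320,212,.064),wpt(d,320,241,.064))
L=np.array([wpt(d,*q,.036) for q in [(287,183),(354,184),(352,260),(288,260)]]);print(L.mean(0),L.round(4).tolist())
```

```text
[0.44782889 0.00906162 0.064     ] [0.45886693 0.00734548 0.06623355] [0.45841126 0.00741405 0.064     ] [0.43626986 0.01086058 0.064     ]
[0.44381798 0.0094423  0.036     ] [[0.4806, 0.0309, 0.036], [0.4714, -0.0225, 0.036], [0.4074, -0.0123, 0.036], [0.4158, 0.0416, 0.036]]
```

```bash
python3 -m creep '{"slide":[[0.007,-0.007,-0.15],[0.007,-0.007,-0.35],[0.007,-0.007,-0.6],[0.007,-0.007,-0.8],[0.007,-0.007,-0.92],[0.007,-0.007,-0.98],[0.007,-0.007,-0.995],[0.007,-0.007,-0.995],[0.007,-0.007,-0.995],[0.007,-0.007,-0.995],[0.007,-0.007,-0.995],[0.007,-0.007,-0.995],[0.007,-0.007,-0.995],[0.007,-0.007,-0.995],[0.007,-0.007,-0.995],[0.007,-0.007,-0.995]],"twist":[[0,0,0],[0,0,0],[0,0,0],[0,0,0],[0,0,0],[0,0,0],[0,0,0],[0,0,0],[0,0,0],[0,0,0],[0,0,0],[0,0,0],[0,0,0],[0,0,0],[0,0,0],[0,0,0]],"fingers":[0.3,0.3,0.3,0.3,0.3,0.3,0.3,0.3,-1,-1,-1,-1,-1,-1,-1,-1]}' 60
```

```text
clock: 17.9
position: [0.4455, 0.0098, 0.0417]
ee_rot: [-0.0, 0.997, -0.077, 0.001]
contact_force: [-0.6, 0.7, 5.8]
width: 0.011
```

```bash
python3 -m creep '{"slide":[[0,0,0.1],[0,0,0.3],[0,0,0.55],[0,0,0.8],[0,0,0.97],[0,0,1],[0,0,1],[0,0,1]],"twist":[[0,0,0],[0,0,0],[0,0,0],[0,0,0],[0,0,0],[0,0,0],[0,0,0],[0,0,0]],"fingers":[-1,-1,-1,-1,-1,-1,-1,-1]}'
python3 - <<'E'
from h import *
d=grab('wrist','w13');s=telemetry.get_state();print(s['position'],s['ee_rot'],s['contact_force'],s['width'])
E
```

```text
clock: 18.7
position: [0.4435, 0.0099, 0.1892]
ee_rot: [-0.0, 0.997, -0.077, -0.002]
contact_force: [-0.0, 0.1, -2.1]
width: 0.0107
[0.44340451 0.00988698 0.18904084] [-5.92381975e-05  9.96994075e-01 -7.74498808e-02 -2.08015124e-03] [-0.12434296 -0.62428799 -1.25434931] 0.010699354425635133
```

View pics/w13.png

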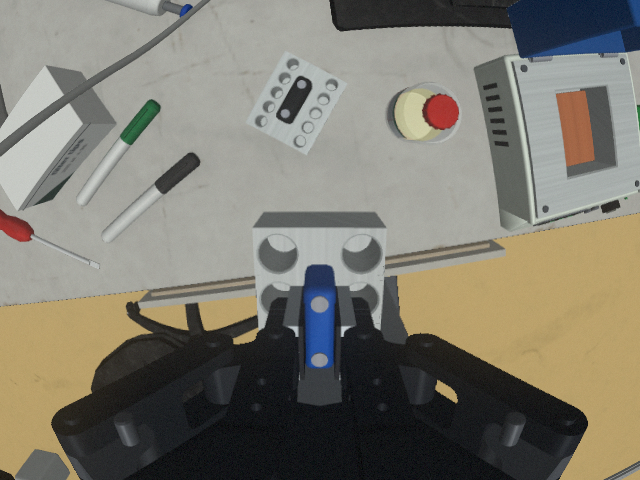

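Run:
```python
from h import *
d=load('w13')
t=np.array([.4434,.0099])
from math import *
yaw=2*atan2(-.07745,.99699);ex=np.array([cos(yaw),sin(yaw)]);ey=np.array([-ex[1],ex[0]]);print(degrees(yaw))
for n,q,z in [('s1',(320,304),.2113),('s2',(320,361),.2113),('cl',(253,227),.1833),('cr',(385,227),.1833)]:
    p=wpt(d,*q,z)[:2]-t;print(n,(p@ex).round(4),(p@ey).round(4), wpt(d,*q)[2])
```

```text
-8.884068542948944
s1 0.0111 -0.0008 0.21345058108576753
s2 -0.0141 -0.0009 0.21363059483064134
cl 0.0328 0.0273 0.18341124948708504
cr 0.0328 -0.0281 0.18325112655128567
```

```bash
python3 -m creep '{"slide":[[0.02,-0.1,0],[0.06,-0.3,0.05],[0.1,-0.5,0.1],[0.14,-0.7,0.1],[0.18,-0.85,0.1],[0.2,-0.95,0.1],[0.2,-0.95,0.1]],"twist":[[0,0,0],[0,0,0.01],[0,0,0.02],[0,0,0.03],[0,0,0.04],[0,0,0.04],[0,0,0.04]],"fingers":[-1,-1,-1,-1,-1,-1,-1]}'
python3 -m creep '{"slide":[[0.05,-0.1,0],[0.1,-0.3,0],[0.15,-0.5,0],[0.17,-0.62,0],[0.17,-0.626,0],[0.17,-0.626,0],[0.17,-0.626,0]],"twist":[[0,0,0],[0,0,0],[0,0,0],[0,0,0],[0,0,0],[0,0,0],[0,0,0]],"fingers":[-1,-1,-1,-1,-1,-1,-1]}'
python3 - <<'E'
from h import *
d=grab('wrist','w14');grab('top','t14');crop('t14',250,140,390,280,4,'t14c');s=telemetry.get_state();print(s['position'],s['ee_rot'],s['contact_force'],s['width'])
E
```

```text
clock: 19.45
position: [0.4748, -0.1342, 0.2045]
ee_rot: [-0.0, 0.999, 0.046, -0.001]
contact_force: [0.1, 0.9, -0.7]
width: 0.0105
clock: 20.15
position: [0.4999, -0.2253, 0.2058]
ee_rot: [-0.001, 0.999, 0.048, -0.0]
contact_force: [-0.5, -0.3, -1.5]
width: 0.0109
[ 0.50006595 -0.22542427  0.20607241] [-2.82912116e-04  9.98815201e-01  4.86632069e-02 -8.30665363e-05] [ 0.21236096  0.25233122 -1.8442647 ] 0.010789468371080165
```

View pics/w14.png

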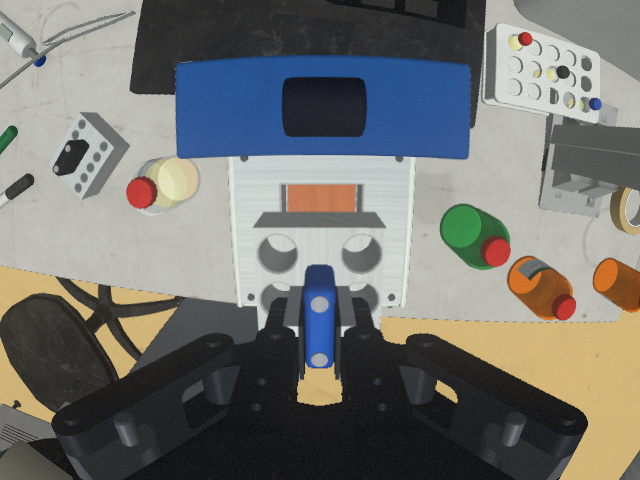

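View pics/t14c.png

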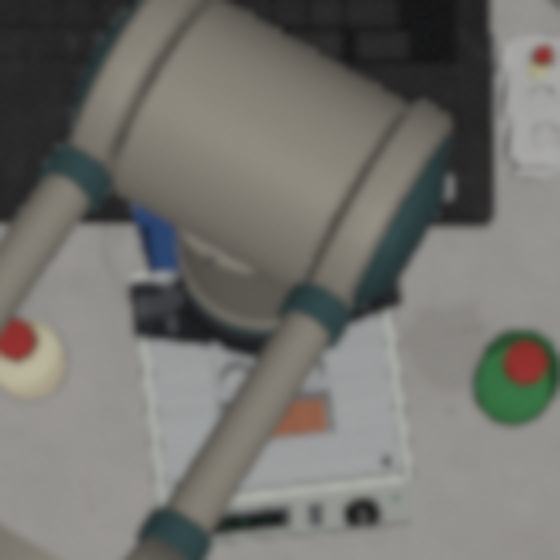

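```bash
python3 -m creep '{"slide":[[-0.006,-0.009,-0.1],[-0.006,-0.009,-0.25],[-0.006,-0.009,-0.4],[-0.006,-0.009,-0.5],[-0.006,-0.009,-0.57],[-0.006,-0.009,-0.57],[-0.006,-0.009,-0.57],[-0.006,-0.009,-0.57]],"twist":[[0,0,0],[0,0,0],[0,0,0],[0,0,0],[0,0,0],[0,0,0],[0,0,0],[0,0,0]],"fingers":[-1,-1,-1,-1,-1,-1,-1,-1]}'
python3 - <<'E'
from h import *
d=grab('wrist','w15');s=telemetry.get_state();print(s['position'],s['ee_rot'],s['contact_force'],s['width']);crop('w15',200,80,440,280,3.3,'w15c')
E
```

```text
clock: 21.05
position: [0.5002, -0.2283, 0.1216]
ee_rot: [0.001, 0.999, 0.048, 0.001]
contact_force: [-0.9, 0.5, -2.3]
width: 0.0107
[ 0.5001545  -0.22833133  0.12154684] [6.52375606e-04 9.98836864e-01 4.82046283e-02 8.98066556e-04] [ 0.3602487  -0.22040279 -1.64555408] 0.010948409977675813
```

View pics/w15c.png

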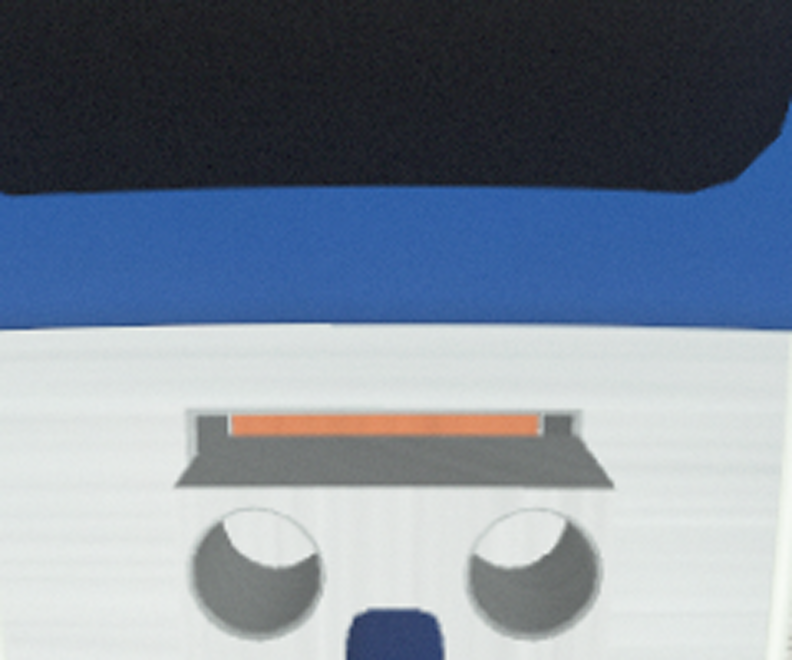

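```bash
python3 -m creep '{"slide":[[-0.007,0.01,0],[-0.007,0.01,0],[-0.007,0.01,-0.03],[-0.007,0.01,-0.06],[-0.007,0.01,-0.09],[-0.007,0.01,-0.12],[-0.007,0.01,-0.12],[-0.007,0.01,-0.12]],"twist":[[0,0,0],[0,0,0],[0,0,0],[0,0,0],[0,0,0],[0,0,0],[0,0,0],[0,0,0]],"fingers":[-1,-1,-1,-1,-1,-1,-1,-1]}'
python3 - <<'E'
from h import *
d=grab('wrist','w16');s=telemetry.get_state();print(s['position'],s['ee_rot'],s['contact_force'],s['width']);crop('w16',200,80,440,280,3.3,'w16c')
E
```

```text
clock: 21.9
position: [0.4984, -0.2265, 0.1022]
ee_rot: [-0.0, 0.999, 0.048, -0.0]
contact_force: [0.8, -0.0, -2.1]
width: 0.0107
[ 0.49849842 -0.22656908  0.10242516] [ 2.59067803e-05  9.98840478e-01  4.81424826e-02 -9.19101571e-06] [ 0.21098963 -0.01350201 -1.06194651] 0.010879152572186777
```

View pics/w16c.png

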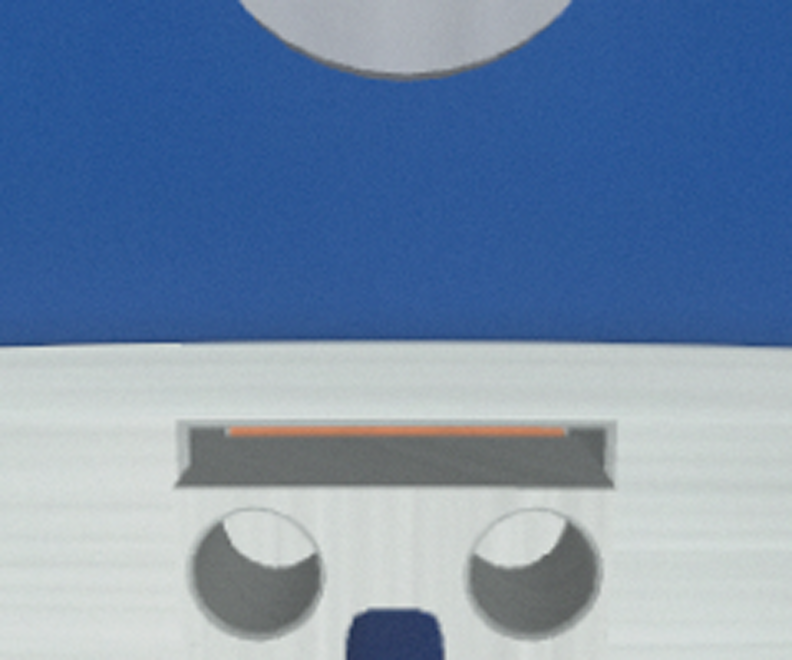

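The block is centred in the mouth (well 178–616, block 176–614) and about 11 mm in, with no contact force. Continue down.

```bash
python3 -m creep '{"slide":[[0,0,-0.03],[0,0,-0.06],[0,0,-0.09],[0,0,-0.11],[0,0,-0.125],[0,0,-0.135],[0,0,-0.135],[0,0,-0.135]],"twist":[[0,0,0],[0,0,0],[0,0,0],[0,0,0],[0,0,0],[0,0,0],[0,0,0],[0,0,0]],"fingers":[-1,-1,-1,-1,-1,-1,-1,-1]}'
```

```text
clock: 22.75
position: [0.4982, -0.2264, 0.0825]
ee_rot: [-0.0, 0.999, 0.048, -0.0]
contact_force: [-2.1, 0.6, 2.8]
width: 0.0102
```

```bash
python3 -m creep '{"slide":[[0,0,-0.01],[0,0,-0.02],[0,0,-0.025],[0,0,-0.03],[0,0,-0.035],[0,0,-0.04],[0,0,-0.045],[0,0,-0.045],[0,0,-0.045],[0,0,-0.045],[0,0,-0.045],[0,0,-0.045]],"twist":[[0,0,0],[0,0,0],[0,0,0],[0,0,0],[0,0,0],[0,0,0],[0,0,0],[0,0,0],[0,0,0],[0,0,0],[0,0,0],[0,0,0]],"fingers":[-1,-1,-1,-1,-1,-1,-1,-1,-1,-1,-1,-1]}'
```

```text
clock: 23.95
position: [0.4983, -0.2264, 0.0776]
ee_rot: [0.0, 0.999, 0.048, 0.0]
contact_force: [-4.1, 2.9, 15.0]
width: 0.0107
```

```bash
python3 -m creep '{"slide":[[0,0,-0.01],[0,0,-0.01],[0,0,-0.01],[0,0,-0.01],[0,0,-0.01]],"twist":[[0,0,0],[0,0,0],[0,0,0],[0,0,0],[0,0,0]],"fingers":[-1,-1,-1,-1,-1]}'
python3 - <<'E'
from h import *
d=grab('wrist','w17');crop('w17',200,80,440,280,3.3,'w17c')
for q in [(320,240),(262,260),(378,260),(230,260),(410,260),(290,205),(320,195)]: print(q,wpt(d,*q).round(4))
E
```

```text
clock: 24.45
position: [0.4984, -0.2264, 0.0775]
ee_rot: [0.0, 0.999, 0.048, 0.001]
contact_force: [-5.8, 4.5, 24.9]
width: 0.011
(320, 240) [ 0.5256 -0.2247  0.0728]
(262, 260) [ 0.5133 -0.2005  0.0697]
(378, 260) [ 0.5185 -0.2506  0.0708]
(230, 260) [ 0.5129 -0.1869  0.0729]
(410, 260) [ 0.5205 -0.2641  0.0733]
(290, 205) [ 0.5678 -0.2202  0.2217]
(320, 195) [ 0.5678 -0.2202  0.2217]
```

View pics/w17c.png

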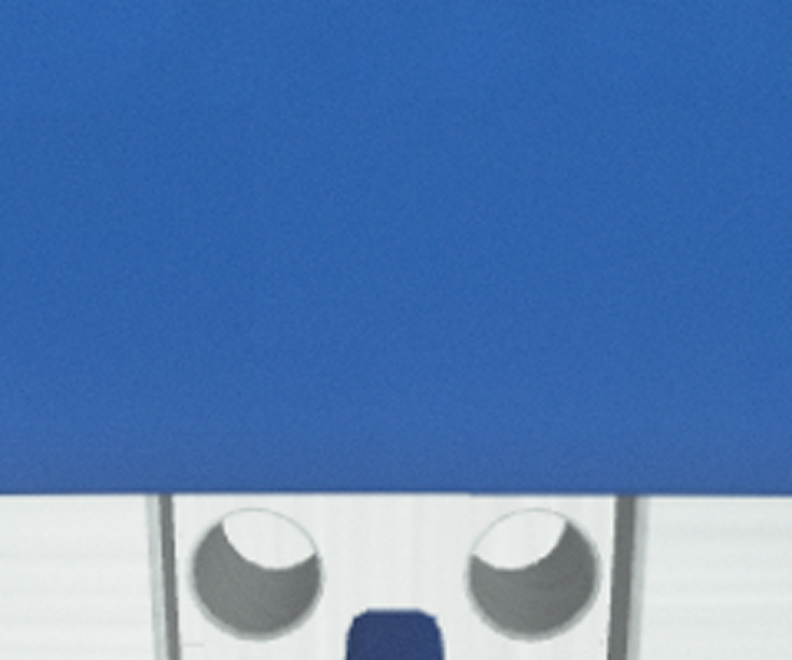

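Pressed to the stop: 25 N with no further travel, and the block top at 72.8 mm is flush with the deck at 73 mm. Release and rise.

```bash
python3 -m creep '{"slide":[[0,0,0.005],[0,0,0.005],[0,0,0.005],[0,0,0.005],[0,0,0.005],[0,0,0.05],[0,0,0.15],[0,0,0.3],[0,0,0.5],[-0.05,0,0.7],[-0.15,0,0.9],[-0.25,0,1],[-0.25,0,1],[-0.25,0,1]],"twist":[[0,0,0],[0,0,0],[0,0,0],[0,0,0],[0,0,0],[0,0,0],[0,0,0],[0,0,0],[0,0,0],[0,0,0],[0,0,0],[0,0,0],[0,0,0],[0,0,0]],"fingers":[-0.2,-0.2,-0.2,-0.2,-0.2,-0.2,-0.2,-0.2,-0.2,-0.2,-0.2,-0.2,-0.2,-0.2]}'
python3 - <<'E'
from h import *
d=grab('wrist','w18');s=telemetry.get_state();print(s['position'],s['ee_rot'],s['contact_force'],s['width'])
crop('w18',200,120,440,320,3.3,'w18c')
E
```

```text
clock: 25.9
position: [0.4612, -0.2266, 0.2241]
ee_rot: [0.0, 0.999, 0.048, 0.001]
contact_force: [0.1, -0.9, -0.1]
width: 0.0343
[ 0.46103352 -0.22633556  0.22329488] [-2.73210840e-04  9.98845008e-01  4.80474994e-02 -1.16150374e-04] [-0.13512065  0.5366371   0.13307366] 0.03421651080703468
```

View pics/w18.png

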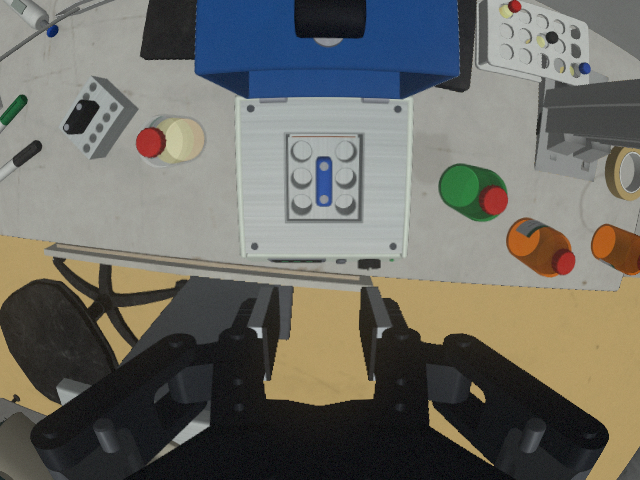

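View pics/w18c.png

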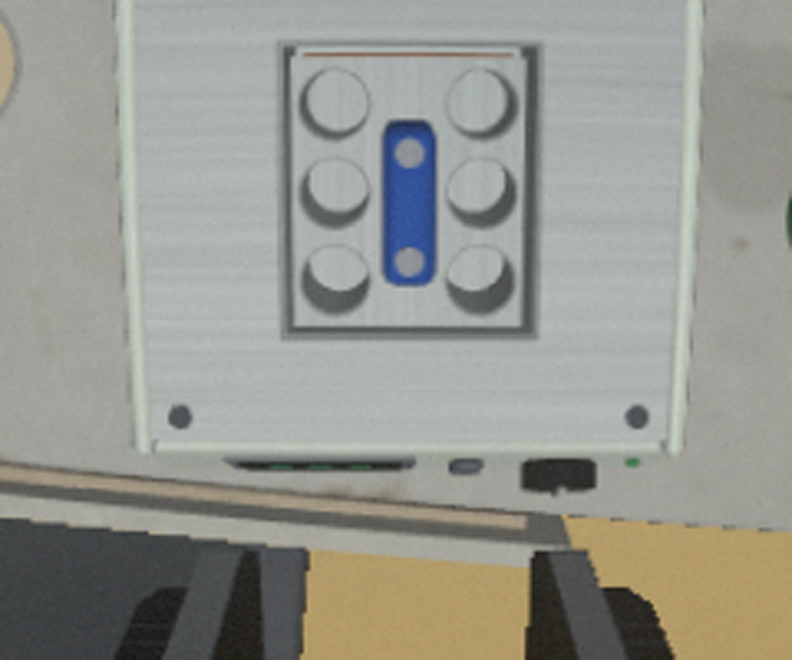

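Run:
```python
from h import *
d=load('w18')
def m(x0,y0,x1,y1): return np.mean([wpt(d,u,v)[2] for u in range(x0,x1) for v in range(y0,y1)])
print('block top mid strips', m(306,146,310,150),m(309,180,313,198), m(334,180,337,200), m(297,212,308,216),'deck',m(250,170,275,190),m(370,170,395,190),m(310,230,340,240))
```

```text
block top mid strips 0.04435556614376241 0.07160266407311225 0.07188001036824797 0.07087124552167913 deck 0.07343148473613607 0.07694919114890807 0.07330024771317853
```

```bash
python3 -m creep '{"slide":[[0,0,0.15],[0,0,0.35],[0,0,0.55],[0.1,0,0.57],[0.3,0.02,0.57],[0.5,0.03,0.57],[0.7,0.045,0.57],[0.885,0.057,0.57],[0.885,0.057,0.57],[0.885,0.057,0.45],[0.885,0.057,0.35],[0.885,0.057,0.3],[0.885,0.057,0.3]],"twist":[[0,0,0],[0,0,0],[0,0,0],[0,0,0],[0,0,0],[0,0,0],[0,0,0],[0,0,0],[0,0,0],[0,0,0],[0,0,0],[0,0,0],[0,0,0]],"fingers":[0.3,0.3,0.3,0.3,0.3,0.3,0.3,0.3,0.3,0.3,0.3,0.3,0.3]}' 40
python3 - <<'E'
from h import *
d=grab('wrist','w19');s=telemetry.get_state();print(s['position'],s['ee_rot'],s['contact_force'],s['width'])
E
```

```text
clock: 27.25
position: [0.5927, -0.2176, 0.2668]
ee_rot: [-0.001, 0.999, 0.048, -0.002]
contact_force: [0.3, -0.1, -0.8]
width: 0.0553
[ 0.59326551 -0.21784073  0.26802975] [-4.63664377e-04  9.98841031e-01  4.81200423e-02 -9.17675543e-04] [ 0.32571657 -0.37130363  0.77311574] 0.055839438808846606
```

View pics/w19.png

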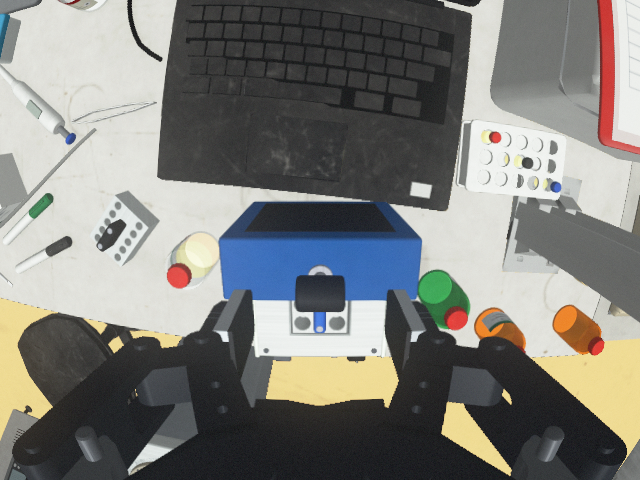

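```bash
python3 -m creep '{"slide":[[0,0,-0.1],[0,0,-0.22],[0,0,-0.33],[0,0,-0.357],[0,0,-0.357],[0,0,-0.357],[0,0,-0.357],[0,0,-0.357],[0,0,-0.357],[0,0,-0.357],[0,0,-0.357]],"twist":[[0,0,0],[0,0,0],[0,0,0],[0,0,0],[0,0,0],[0,0,0],[0,0,0],[0,0,0],[0,0,0],[0,0,0],[0,0,0]],"fingers":[0.3,0.3,0.3,0.3,0.3,-0.6,-0.6,-0.6,-0.6,-0.6,-0.6]}' 40
python3 - <<'E'
import numpy as np
f=np.radians(6.75);R=153.06
def p(t):
    t=np.radians(t);return np.array([-R*np.cos(t+f)+152,R*np.sin(t+f)-18])
for a,b,c in [(95,45,-5),(45,-1,-5)]:
    o=p(a)
    for t in range(a+c,b-1,c):
        h,z=p(t)-o;print(t,np.round([h*.9955/150,h*.0946/150,z/150],3))
E
```

```text
clock: 28.4
position: [0.5944, -0.2176, 0.2169]
ee_rot: [0.0, 0.999, 0.048, 0.001]
contact_force: [-0.3, 2.5, 6.7]
width: 0.0243
90 [-0.087 -0.008  0.014]
85 [-0.176 -0.017  0.021]
80 [-0.264 -0.025  0.02 ]
75 [-0.353 -0.034  0.011]
70 [-0.44  -0.042 -0.006]
65 [-0.525 -0.05  -0.03 ]
60 [-0.608 -0.058 -0.061]
55 [-0.688 -0.065 -0.1  ]
50 [-0.764 -0.073 -0.146]
45 [-0.836 -0.079 -0.198]
40 [-0.067 -0.006 -0.058]
35 [-0.129 -0.012 -0.122]
30 [-0.185 -0.018 -0.191]
25 [-0.235 -0.022 -0.264]
20 [-0.278 -0.026 -0.342]
15 [-0.315 -0.03  -0.423]
10 [-0.344 -0.033 -0.507]
5 [-0.366 -0.035 -0.594]
0 [-0.38  -0.036 -0.681]
```

```bash
python3 -m creep '{"slide":[[-0.087,-0.008,0.014],[-0.176,-0.017,0.021],[-0.264,-0.025,0.02],[-0.353,-0.034,0.011],[-0.44,-0.042,-0.006],[-0.525,-0.05,-0.03],[-0.608,-0.058,-0.061],[-0.688,-0.065,-0.1],[-0.764,-0.073,-0.146],[-0.836,-0.079,-0.198],[-0.836,-0.079,-0.198]],"twist":[[0,0,0],[0,0,0],[0,0,0],[0,0,0],[0,0,0],[0,0,0],[0,0,0],[0,0,0],[0,0,0],[0,0,0],[0,0,0]],"fingers":[-0.6,-0.6,-0.6,-0.6,-0.6,-0.6,-0.6,-0.6,-0.6,-0.6,-0.6]}'
python3 - <<'E'
from h import *
d=grab('wrist','w20');s=telemetry.get_state();print(s['position'],s['ee_rot'],s['contact_force'],s['width'])
E
```

```text
clock: 29.5
position: [0.4636, -0.2301, 0.1849]
ee_rot: [0.0, 0.999, 0.048, -0.004]
contact_force: [-6.0, 0.5, 6.1]
width: 0.0242
[ 0.46396702 -0.23005786  0.18521792] [-7.48021509e-05  9.98832044e-01  4.81787380e-02 -3.65383859e-03] [-5.14276246  1.42710371  6.70379741] 0.02455574178074707
```

View pics/w20.png

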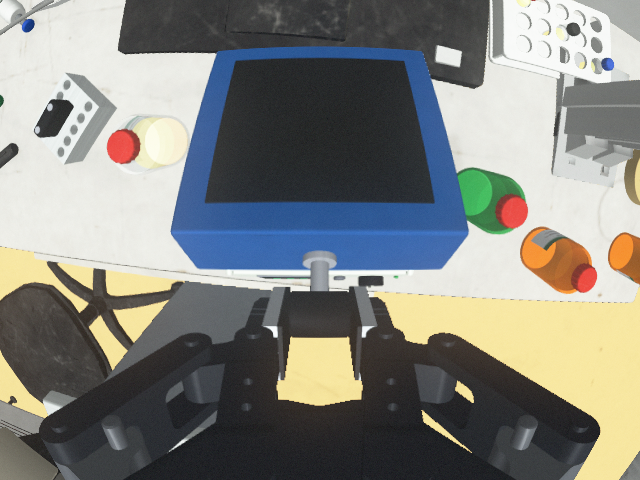

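```bash
python3 -m creep '{"slide":[[-0.067,-0.006,-0.058],[-0.129,-0.012,-0.122],[-0.185,-0.018,-0.191],[-0.235,-0.022,-0.264],[-0.278,-0.026,-0.342],[-0.315,-0.03,-0.423],[-0.344,-0.033,-0.507],[-0.366,-0.035,-0.594],[-0.375,-0.036,-0.64],[-0.38,-0.036,-0.681],[-0.38,-0.036,-0.695],[-0.38,-0.036,-0.695],[-0.38,-0.036,-0.695]],"twist":[[0,0,0],[0,0,0],[0,0,0],[0,0,0],[0,0,0],[0,0,0],[0,0,0],[0,0,0],[0,0,0],[0,0,0],[0,0,0],[0,0,0],[0,0,0]],"fingers":[-0.6,-0.6,-0.6,-0.6,-0.6,-0.6,-0.6,-0.6,-0.6,-0.6,-0.6,-0.6,-0.6]}'
python3 - <<'E'
from h import *
d=grab('wrist','w21');s=telemetry.get_state();print(s['position'],s['ee_rot'],s['contact_force'],s['width'])
E
```

```text
clock: 30.85
position: [0.4063, -0.2356, 0.0842]
ee_rot: [0.0, 0.999, 0.049, -0.005]
contact_force: [-14.5, 1.6, 33.8]
width: 0.0243
[ 0.40627292 -0.23562714  0.08423092] [ 5.16561139e-04  9.98763885e-01  4.95013102e-02 -4.47837428e-03] [-15.23228491   1.98046483  33.35521623] 0.024698369309950428
```

View pics/w21.png

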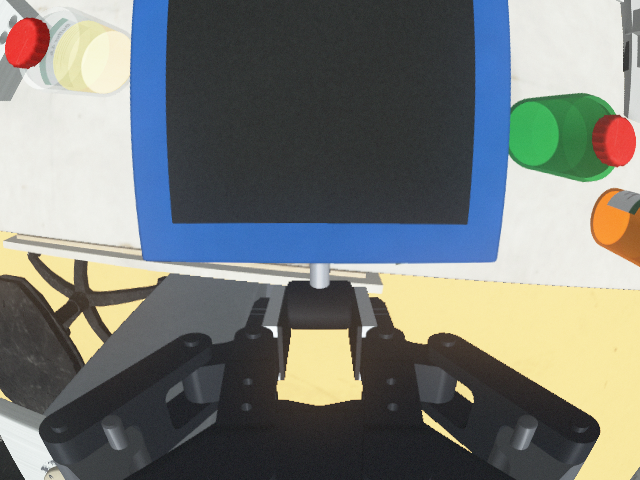

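The cover is shut with 33 N on the knob. Ease off, release and rise.

```bash
python3 -m creep '{"slide":[[0.02,0,0.01],[0.02,0,0.01],[0.02,0,0.01],[0.02,0,0.01],[0.02,0,0.01],[0.02,0,0.01],[0.02,0,0.01],[0.02,0,0.1],[0.02,0,0.3],[0.02,0,0.55],[0.02,0,0.8],[0.02,0,1],[0.02,0,1],[0.02,0,1]],"twist":[[0,0,0],[0,0,0],[0,0,0],[0,0,0],[0,0,0],[0,0,0],[0,0,0],[0,0,0],[0,0,0],[0,0,0],[0,0,0],[0,0,0],[0,0,0],[0,0,0]],"fingers":[-0.6,-0.6,0.3,0.3,0.3,0.3,0.3,0.3,0.3,0.3,0.3,0.3,0.3,0.3]}'
python3 - <<'E'
from h import *
d=grab('wrist','w22');s=telemetry.get_state();print(s['position'],s['ee_rot'],s['contact_force'],s['width'])
t=grab('top','t22');crop('t22',180,170,400,290,3.6,'t22c')
for q in [(240,130),(400,130),(240,210),(400,215)]: print(q,wpt(d,*q).round(4))
E
```

```text
clock: 32.3
position: [0.4144, -0.2352, 0.2316]
ee_rot: [0.0, 0.999, 0.048, 0.0]
contact_force: [-0.1, 0.1, 0.1]
width: 0.0553
[ 0.41373184 -0.23477583  0.2305234 ] [-5.04659780e-04  9.98836224e-01  4.82228012e-02 -7.10613714e-04] [ 0.4714355  -0.34993399  0.26913777] 0.05543659499646266
(240, 130) [ 0.4843 -0.1735  0.1168]
(400, 130) [ 0.4952 -0.2849  0.1149]
(240, 210) [ 0.402  -0.1541  0.0019]
(400, 215) [ 0.4126 -0.3208  0.0009]
```

View pics/w22.png

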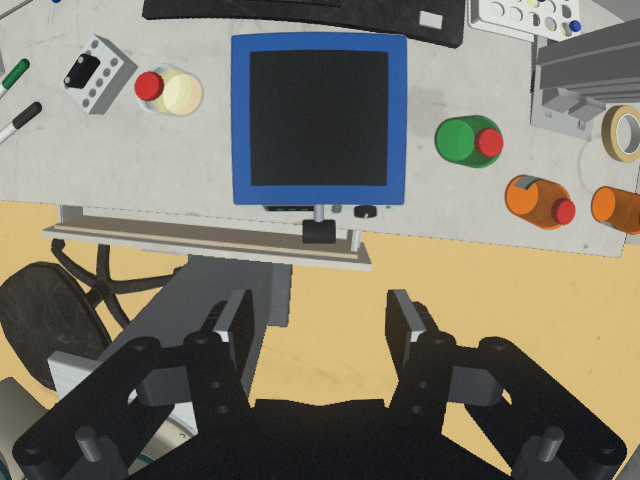

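View pics/t22c.png

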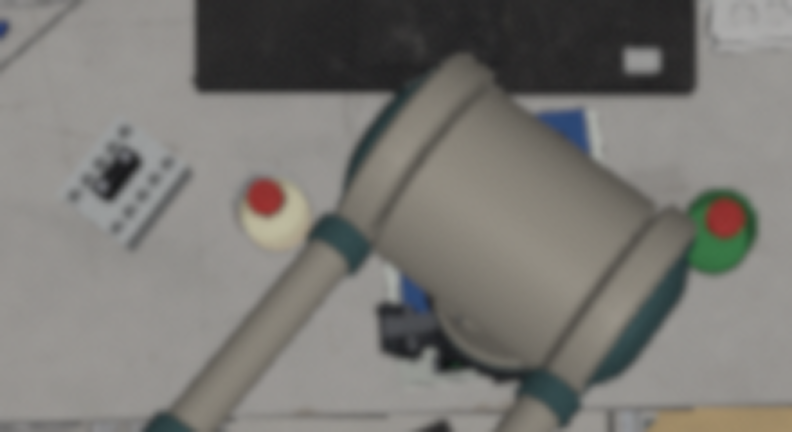

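Run:
```python
from h import *
d=load('w22')
P=np.array([wpt(d,u,v) for u in list(range(236,246,3))+list(range(392,402,3)) for v in range(45,195,5)]+[wpt(d,u,v) for u in range(255,385,5) for v in (42,44,192,196)])
P=P[abs(P[:,2]-.115)<.02]
A=np.c_[P[:,0]-.498,P[:,1]+.2275,np.ones(len(P))];c=np.linalg.lstsq(A,P[:,2],rcond=None)[0];print(len(P),c)
print('knob',wpt(d,319,232))
B=wpt(d,149,86);print('cap',B)
```

```text
341 [ 0.00196862 -0.00020461  0.11652408]
knob [ 0.4122678  -0.23574573  0.10156405]
cap [ 0.51807173 -0.08858749  0.09274792]
```

```bash
python3 -c "
from rig import order
print(order.sign_off())"
```

```text
the job is handed in; nothing more can be done
None
```

The job is done and handed in at about 32 s. I stood the bottle upright on the bench at (0.52, -0.085). Then I swung the cover open to about 95°, put the vial block in the empty well, pressed it home and shut the cover. The hand-in reports no verdict.

**Last checks:**
- **Cover:** its top is level to 0.002 rad, and the knob is back at its starting height.
- **Bottle:** the cap is 93 mm above the bench, so it is standing upright.
- **Vial block:** it stopped moving under 25 N. Its top read about 72 mm against 73 mm for the deck, which agrees with flush within the depth noise; one strip at the block edge read 44 mm because it fell in the gap, so I ignored it. This was checked before the cover was closed.
- **Robot:** it is clear of everything, with contact force near zero.
- **Left alone:** the other block and the marker were never touched and look unmoved in the pictures. I didn't measure their positions again.

Nothing failed.

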